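# Take a gas canister's pressure with a stick gauge

### The arm

A 6-joint arm with a two-finger parallel gripper is mounted at the origin on the work surface; the furniture and walls round the work are solid. World frame = base frame: x ahead of the robot, y to its left, z up, the work surface at z = 0. Lengths are in m, angles in rad, forces in N, time in s.
With the tool pointing down it reaches from about 0.25 to 0.775 m from the base axis. Payload 8.9 kg.
Tool frame: the origin (TCP) lies at the very end of the fingers, on their centre line; the grasp point (between the pads) lies 19 mm behind it (bot.grip_point_offset is the distance from the TCP to the grasp point, in m); z points along the fingers, y is the direction in which the jaws open and shut (so a half turn about z gives the same grasp; the last joint's range is limited). The gripper opens to 85 mm and grips with 20 to 120 N. Pads are 22 mm wide; open, the fingers measure 114 mm over their backs; the gripper's body (76 mm by 85 mm) begins 54 mm behind the grasp point. The pads swing forward as they close: fully open they stand 13 mm farther back than shut.
Start: joints at [-1.418, 0.291, -0.153, 1.127, 0, 1.431], TCP at [0.151, -0.503, 0.231] pointing down, gripper open.
Joint ranges: [-2.52, 2.52], [-0.91, 1.74], [-1.3, 1.37], [-1.96, 2.02], [-1.52, 1.47], [-3.14, 3.14]. Speed limits (rad/s): [2.22, 2.22, 2.79, 3.14, 3.14, 3.14].

### API

Orientations are given as a unit quaternion [w, x, y, z].
In Python, from plant import bot, eyes gives the robot as it stands.
- The arm moves only by the tool step_arm, never from a script. Its argument "rows" is a list of rows, each a list of 7 numbers: the gripper's target within -1 to 1 (fully open at 1, half-way at 0, shut at -1), then the shift along the world's x, y, z normalised to -1 to 1, where 1 is 30 mm, then the turn, a rotation vector about the world's x, y, z normalised to -1 to 1, where 1 is 0.12 rad. In form: [[fingers, tx, ty, tz, rx, ry, rz], ...]. A call has 1 to 20 rows; each row shifts and turns the commanded pose from where the row before left it; what a row does not reach is not made up. A row lasts 1/12 s, in which the tool goes at most 41.7 mm and 7.16 degrees, less where a joint would pass 70% of its speed; a pose out of reach is approached as far as the arm can. A call with a number of a shift or a turn outside -1 to 1 is refused whole. A call with a gripper value outside its range is refused whole. The fingers move at their own pace and stop on an object; "squeeze" is the grip in N (left out, the last holds). Time passes only in rows, so rows that do not move let the fingers close. It gives the time, the measured TCP pose, the force and the opening at its end, in the units of the state.
- bot.get_obs(): the state, without advancing time (a new reading comes with each control period).
- eyes.grab_frame(name): name is "scene" or "side" or "wrist"; returns a dict with "img" (420x560x3 uint8, blue, green, red), "fx", "fy", "cx", "cy" (pixels), "cam_to_world" (4x4, takes a point from camera to world coordinates). Camera axes: x right, y down, z forward; pixel columns grow to the right and rows downward; lengths in m; the calibration is good to about 2 mm. The wrist camera is an equidistant fisheye: a pixel r from the principal point sees the ray r / f radians off the axis. A picture is of the moment at which its call begins. There is no depth.
- bot.sign_off(): hands the job in, once; it reports no verdict.
The state is a dict: "time": time; "joint_pos": joint angles; "qvel": joint speeds; "tau": joint torques, N m; "eef_pos": TCP position; "orientation": TCP orientation; "wrist_force": force on the tool from outside, world axes, zero at the start; "ft_torque": the same for the moment, N m; "opening": opening from 0.0 (shut) to 1.0 (fully open).
Only numpy, scipy, OpenCV 4.12 (cv2) and the standard library are available. Lean on these libraries where they do the work, as an engineer would, in place of code of your own. Each camera call takes 0.05 s, during which the arm holds its last target.

### The job

Pick up the yellow stick gauge and set it down in the sloping rest, black chuck at the low end, and let go so that you can take it again with a new grip. Then hold it upright and press its chuck squarely down over the brass valve of the blue canister until the red collar is fully down and the gas has pushed the rod out. Put the gauge back in the rest the same way round and let go, with the rod still out to show the reading; leave the other things on the bench where they are.

Things in the scene. Friction and masses are not known exactly. Their poses are not given: they have to be found in the camera images.
- gauge_mid (a point): Centre of the loose stick gauge: yellow square bar 28 x 28 x 150 mm, black chuck at one end, white rod with red tip at the other (tip stands out 8 mm when in). Own x axis = from chuck to rod; body runs x = -75 (chuck mouth) to +75 mm; y, z square to its flat sides, z up at the start. Starts lying on a fixed flat green lid 8 mm thick. Grip it across the flat sides.
- gauge_mouth (a point): Middle of the chuck's mouth, on the gauge's axis at x = -75 mm: a 20 mm square bore in the 28 mm end, 31 mm deep to the rod's foot. The valve stem goes into this bore and the rim presses the red collar.
- gauge_rod (a joint): How far the rod has come out of the gauge, m: 0 in, at most 0.062. Light friction (0.4 N) holds it where it was pushed. After a full press it reads about 0.030 to 0.056, by the hidden pressure.
- gauge: The same gauge as a body (0.14 kg); origin and axes as gauge_mid.
- rest_seat (a point): Where the gauge's centre lies when parked in the fixed sloping rest (aluminium trough, grey base 130 x 66 mm), 145 mm above the bench. Rest's x is level, low end to high end; the trough rises at 40 degrees (0.70 rad) along x; the parked gauge points rod end up along it, chuck against the low lip. Trough floor 18 mm wide; side guides (35 mm gap, 15 mm high) only at the two ends, middle free for fingers.
- valve_top (a point): Top of the upright brass valve stem (13 mm thick, conical tip) on the blue gas canister (66 mm thick, on an 86 mm square plate, fixed), 145.5 mm above the bench. The red collar (disc 44 mm across) surrounds the stem, its top 11 mm below this point when up and 21 mm below when fully down.
- valve_collar (a joint): How far the red collar is pressed down, m: 0 up, 0.010 fully down on its stop. Spring 2.4 N at the start of the stroke, 6.4 N at the end; pushing the rod adds up to about 3 N. It springs back up.
- wash_bottle: Bystander: white squeeze bottle with red spout, 190 mm high; origin under its centre.
- dropper_red: Bystander: small white dropper bottle with red cap, 73 mm high; origin under its centre.
- dropper_blue: Bystander: small brown dropper bottle with blue cap, 73 mm high; origin under its centre.

How it is judged:
On the way, in this order (a step that is already met when the one before it is completed fails the run):
1. the gauge lies in the sloping rest, chuck end low, let go (distance between gauge_mid and rest_seat below 0.025 m and y of gauge_mid in the frame of rest_seat between -0.009 and 0.009 m and angle between gauge_mid's own x axis and vertical between 0.74 and 1 rad and contact force between the fingers and gauge below 0.05 N and linear speed of gauge below 0.02 m/s), for 0.2 s.
2. the upright gauge's chuck is over the valve stem, the collar is fully down and the rod is pushed out (value of joint valve_collar above 0.009 m and value of joint gauge_rod above 0.024 m and horizontal distance between gauge_mouth and valve_top below 0.007 m and angle between gauge_mid's own x axis and vertical below 0.2 rad), for 0.2 s.
At the end, for the whole second after the job is handed in: The gauge lies released and at rest in the sloping rest, chuck end low: its centre within 25 mm of the parked place and 9 mm sideways, its axis 42 to 57 degrees from upright; its rod is still out by more than 24 mm and the canister's collar is up again (all of step 1 and value of joint gauge_rod above 0.024 m and value of joint valve_collar below 0.002 m); the robot touches nothing.
It fails at once if the wash bottle is moved more than 30 mm (distance of wash_bottle from where it was at the start of the episode above 0.03 m).
It fails at once if the dropper red is moved more than 30 mm (distance of dropper_red from where it was at the start of the episode above 0.03 m).
It fails at once if the dropper blue is moved more than 30 mm (distance of dropper_blue from where it was at the start of the episode above 0.03 m).
It also fails if it takes over 67 s, if anything falls off the work surface, if the arm or the gripper's body presses on something with over 40 N, if the wrist force passes 120 N, or if a joint passes its speed limit or range.

## Working session

There is one attempt and no reset: what is moved stays moved. The work goes in short steps, Python scripts to look and compute and a tool call to move; the robot and the scene stay as the last step left them, time stands still between calls to the robot, and variables do not carry over. Pictures are saved under pics/ and viewed, and the job is handed in when it is done.

Besides the shell and the picture viewer there is one more tool, called after "Emit:" as name(argument=value, ...), one argument or row to a line, values as JSON. step_arm: Moves the arm, as the interface text tells. Scaled input: -1 to 1 covers 30 mm each way for a shift and 0.12 rad each way for a turn. Its arguments: {"type":"object","properties":{"rows":{"type":"array"},"squeeze":{"type":"number"}},"required":["rows"]}

```bash
ls; mkdir -p pics; python3 - <<'E'
from plant import bot, eyes
import cv2
o=bot.get_obs();print(o)
for n in ["scene","side","wrist"]:
    f=eyes.grab_frame(n);cv2.imwrite(f"pics/{n}0.png",f["img"]);print(n,f["fx"],f["fy"],f["cx"],f["cy"]);print(f["cam_to_world"])
E
```

```text
pics
{'time': 0.0, 'joint_pos': array([-1.41831120e+00,  2.91277454e-01, -1.54137253e-01,  1.12667947e+00,
        2.74040826e-05,  1.43148461e+00]), 'qvel': array([-0.00097952, -0.00047346,  0.00059744, -0.00019317, -0.00134677,
       -0.00075962]), 'tau': array([-2.62011657e-03, -5.37148440e+01,  3.31370544e+01,  1.62358547e-02,
       -3.08357203e-04, -1.65134168e-05]), 'eef_pos': array([ 0.15096832, -0.50237178,  0.23072969]), 'orientation': array([-6.49002852e-04,  9.89375484e-01,  1.45381328e-01,  9.42748510e-06]), 'wrist_force': array([ 0.43887472, -0.36203414,  0.59894624]), 'ft_torque': array([-0.01216878,  0.0320522 , -0.03916746]), 'opening': 1.0017042058744094}
scene 393.4399308000648 393.4399308000648 277.6679429655123 210.8858795470821
[[ 2.69847129e-01  8.00119484e-01 -5.35715726e-01  1.11593235e+00]
 [ 9.62903174e-01 -2.24187587e-01  1.50191223e-01 -2.97234431e-01]
 [ 7.01077100e-05 -5.56371043e-01 -8.30933967e-01  1.06086299e+00]
 [ 0.00000000e+00  0.00000000e+00  0.00000000e+00  1.00000000e+00]]
side 526.4113942038754 526.4113942038754 274.53319786709255 211.90769454104566
[[ 0.85912701 -0.23617959  0.45400439 -0.23909152]
 [-0.51174858 -0.40300379  0.75874985 -1.34999327]
 [ 0.00376426 -0.88419859 -0.46709601  0.86967765]
 [ 0.          0.          0.          1.        ]]
wrist 325.19226210127806 325.19226210127806 280.8890113962416 205.4702984066194
[[ 0.2874441  -0.9054131  -0.31241481  0.23042335]
 [-0.957795   -0.27245526 -0.09163444 -0.47912204]
 [-0.00215203  0.32556913 -0.94551579  0.37450967]
 [ 0.          0.          0.          1.        ]]
```

View pics/scene0.png

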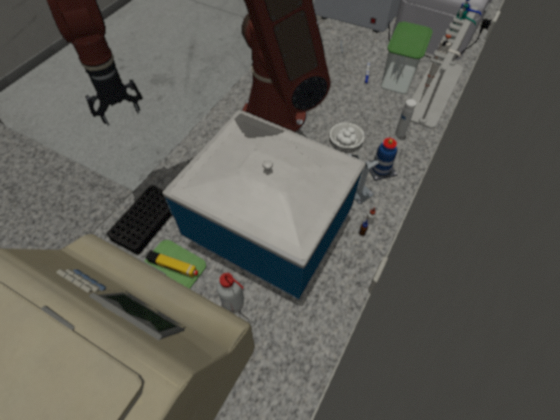

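View pics/side0.png

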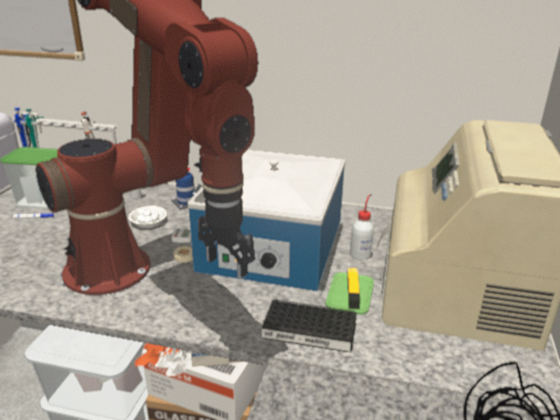

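View pics/wrist0.png

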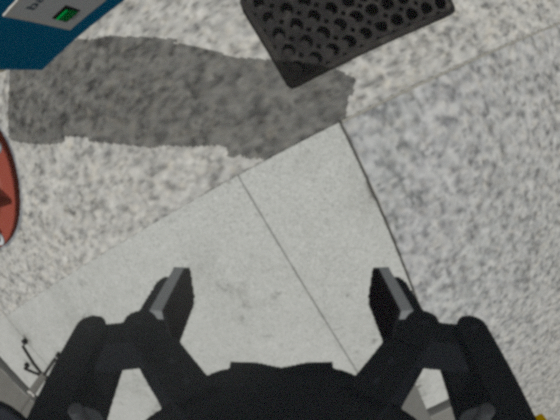

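```bash
cat > h.py <<'E'
import numpy as np, cv2
from plant import bot, eyes
def fr(n): return eyes.grab_frame(n)
def ray(f,u,v,wrist=False):
    x=(u-f["cx"])/f["fx"];y=(v-f["cy"])/f["fy"]
    if wrist:
        r=np.hypot(x,y); d=np.array([np.sin(r)*x/max(r,1e-9),np.sin(r)*y/max(r,1e-9),np.cos(r)])
    else: d=np.array([x,y,1.])
    T=np.array(f["cam_to_world"]); return T[:3,3],T[:3,:3]@(d/np.linalg.norm(d))
def onz(f,u,v,z,wrist=False):
    o,d=ray(f,u,v,wrist); return o+d*(z-o[2])/d[2]
def proj(f,p,wrist=False):
    T=np.array(f["cam_to_world"]); c=T[:3,:3].T@(np.array(p)-T[:3,3])
    if wrist:
        a=np.arctan2(np.hypot(c[0],c[1]),c[2]); k=a/np.hypot(c[0],c[1]); return f["cx"]+f["fx"]*k*c[0],f["cy"]+f["fy"]*k*c[1]
    return f["cx"]+f["fx"]*c[0]/c[2],f["cy"]+f["fy"]*c[1]/c[2]
def tri(rs):
    A=0;b=0
    for o,d in rs:
        P=np.eye(3)-np.outer(d,d);A=A+P;b=b+P@o
    x=np.linalg.solve(A,b); return x,[float(np.linalg.norm((np.eye(3)-np.outer(d,d))@(x-o))) for o,d in rs]
def crop(f,u0,v0,u1,v1,name,k):
    c=f["img"][v0:v1,u0:u1]; cv2.imwrite("pics/"+name,cv2.resize(c,None,fx=k,fy=k,interpolation=cv2.INTER_CUBIC))
E
python3 - <<'E'
from h import *
s=fr("scene");d=fr("side")
crop(s,330,60,470,260,"s_can.png",3)
crop(s,100,180,270,340,"s_gau.png",4)
crop(d,120,140,400,360,"d_all.png",2.8)
for p in [(158,258),(195,273),(228,290),(382,172),(365,232),(180,268)]:print(p,onz(s,*p,0.02).round(3))
E
```

```text
(158, 258) [ 0.511 -0.494  0.02 ]
(195, 273) [ 0.588 -0.396  0.02 ]
(228, 290) [ 0.665 -0.315  0.02 ]
(382, 172) [0.387 0.276 0.02 ]
(365, 232) [0.592 0.128 0.02 ]
(180, 268) [ 0.56  -0.436  0.02 ]
```

View pics/s_can.png

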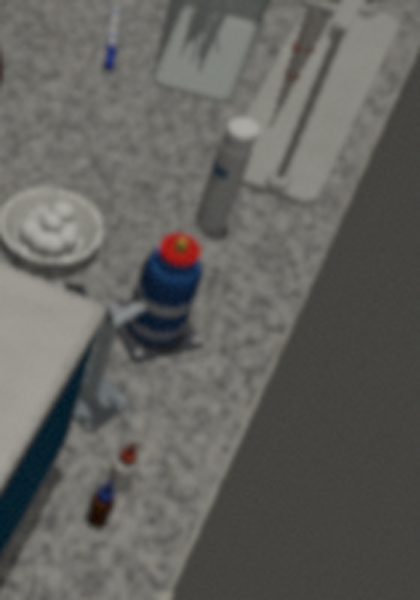

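View pics/s_gau.png

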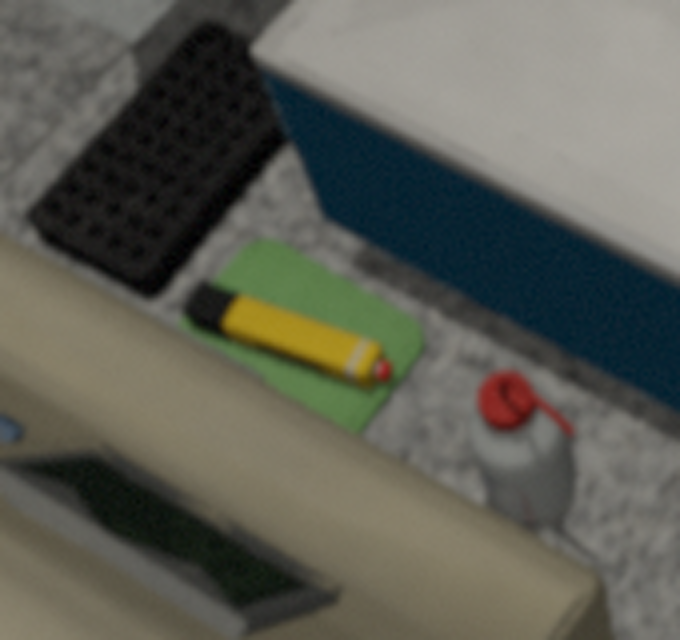

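View pics/d_all.png

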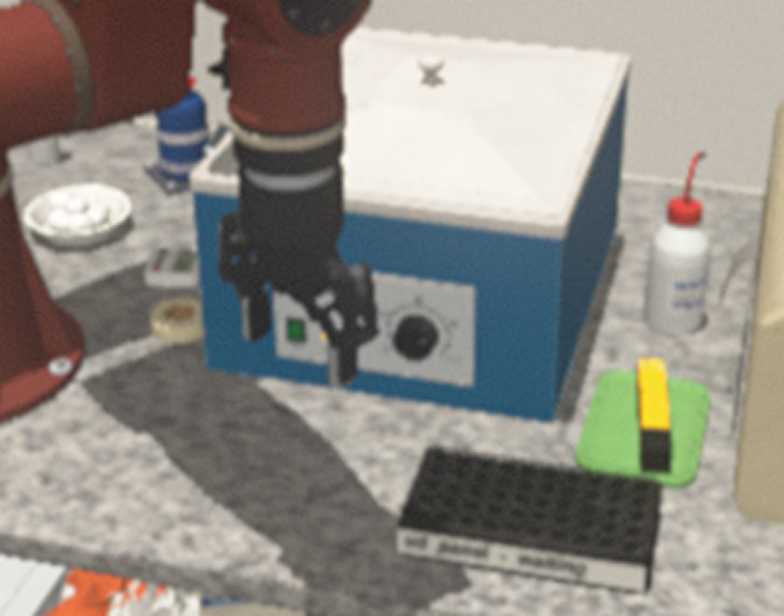

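```bash
python3 - <<'E'
from h import *
s=fr("scene");d=fr("side")
for a,b in [((169,194),(320,223)),((240,116),(193,208)),((300,278),(345,162)),((268,167),(274,166)),((227,280),(364,212))]:
    x,e=tri([ray(s,*a),ray(d,*b)]);print(a,x.round(3),np.round(e,4))
for p in [(305,290),(362,165)]:print(onz(s,*p,0.20).round(3))
# gauge: segmentation
for f,n in((s,"s"),(d,"d")):
    h=cv2.cvtColor(f["img"],cv2.COLOR_BGR2HSV)
    m=cv2.inRange(h,(20,150,90),(35,255,255));k,l,st,c=cv2.connectedComponentsWithStats(m)
    for i in range(1,k):
        if st[i,4]>60: 
            print(n,st[i],c[i],cv2.boxPoints(cv2.minAreaRect(np.argwhere(l==i)[:,::-1].astype(np.float32))).round(1).tolist())
E
```

```text
(169, 194) [ 0.453 -0.41   0.227] [0.004 0.004]
(240, 116) [ 0.213 -0.165  0.223] [0.0035 0.0035]
(300, 278) [ 0.76  -0.137  0.224] [0.012 0.012]
(268, 167) [ 0.477 -0.145  0.28 ] [0.0024 0.0024]
(227, 280) [ 0.692 -0.309  0.146] [0.001 0.001]
[ 0.791 -0.14   0.2  ]
[0.474 0.133 0.2  ]
s [156 254  34  20 323] [172.08049536 262.86996904] [[154.5, 262.0], [158.0, 252.5], [189.39999389648438, 263.8999938964844], [185.89999389648438, 273.3999938964844]]
d [348 269  11  25 242] [352.81818182 281.58677686] [[348.0, 269.0], [358.0, 269.0], [358.0, 293.0], [348.0, 293.0]]
```

Emit:
step_arm(
  rows=[
    [1, 0, 0, 1, 0, 0, 0],
    [1, 0, 0, 1, 0, 0, 0],
    [1, 0.5, 0, 1, 0, 0, 0],
    [1, 1, 0.1, 0.3, 0, 0, 0.8],
    [1, 1, 0.1, 0, 0, 0, 0.8],
    [1, 1, 0.1, 0, 0, 0, 0.8],
    [1, 1, 0.1, 0, 0, 0, 0.8],
    [1, 1, 0.1, 0, 0, 0, 0.8],
    [1, 1, 0.1, 0, 0, 0, 0.8],
    [1, 1, 0.1, 0, 0, 0, 0],
    [1, 1, 0.2, 0, 0, 0, 0],
    [1, 1, 0.2, 0, 0, 0, 0],
    [1, 1, 0.3, 0, 0, 0, 0],
    [1, 1, 0.3, 0, 0, 0, 0],
    [1, 0.5, 0.3, 0, 0, 0, 0],
    [1, 0, 0, 0, 0, 0, 0],
  ],
)

```text
time: 1.68
eef_pos: [0.5141, -0.4406, 0.3293]
orientation: [-0.001, 0.907, 0.422, 0.0]
wrist_force: [-0.3, 0.0, 1.4]
opening: 0.995
```

```bash
python3 - <<'E'
from h import *
o=bot.get_obs();print(o["time"],o["eef_pos"],o["orientation"],o["joint_pos"])
w=fr("wrist");cv2.imwrite("pics/w1.png",w["img"])
s=fr("scene");cv2.imwrite("pics/s1.png",s["img"])
E
```

```text
1.6833 [ 0.51413161 -0.44063381  0.32925822] [-5.89799144e-04  9.06580457e-01  4.22032475e-01  3.42703751e-04] [-8.16931859e-01  5.98518707e-01  5.82388379e-01  1.55557197e+00
  1.02002648e-03  1.45328798e+00]
```

View pics/w1.png

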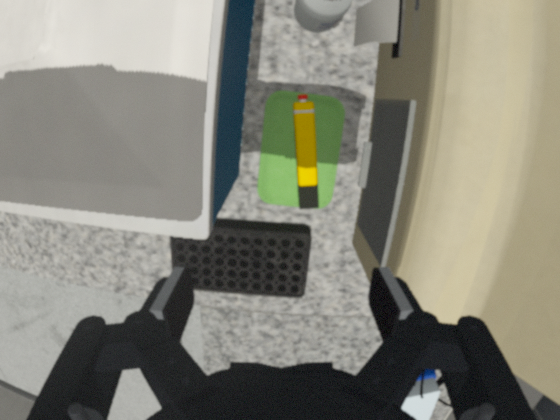

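View pics/s1.png

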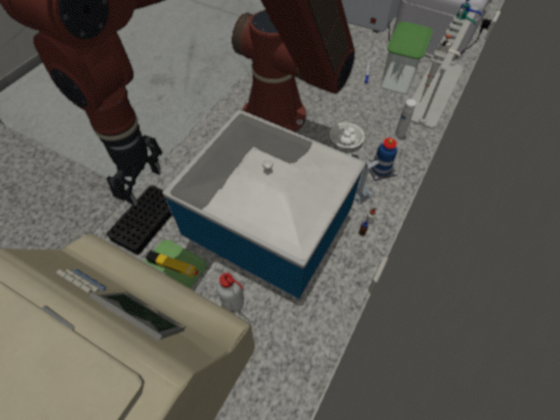

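```bash
python3 - <<'E'
from h import *
w=fr("wrist");crop(w,230,60,400,260,"w1c.png",4)
P=lambda u,v,z:onz(w,u,v,z,True).round(4)
a=(P(299,207,.036)+P(318,206,.036))/2; b=(P(295,103,.036)+P(314,102,.036))/2
print(a,b,(a+b)/2,np.linalg.norm(a-b),np.degrees(np.arctan2(*(b-a)[1::-1])))
print("mach base",P(357,235,0),P(370,100,0),P(378,60,0.0)); print("lid edge",P(210,235,.215),P(228,50,.215))
E
```

```text
[ 0.496  -0.5201  0.036 ] [ 0.584  -0.4035  0.036 ] [ 0.54   -0.4618  0.036 ] 0.14608066264909947 52.95752522691716
mach base [ 0.5205 -0.6214  0.    ] [ 0.664  -0.4623  0.    ] [ 0.7118 -0.423   0.    ]
lid edge [ 0.4411 -0.4273  0.215 ] [ 0.5582 -0.3221  0.215 ]
```

View pics/w1c.png

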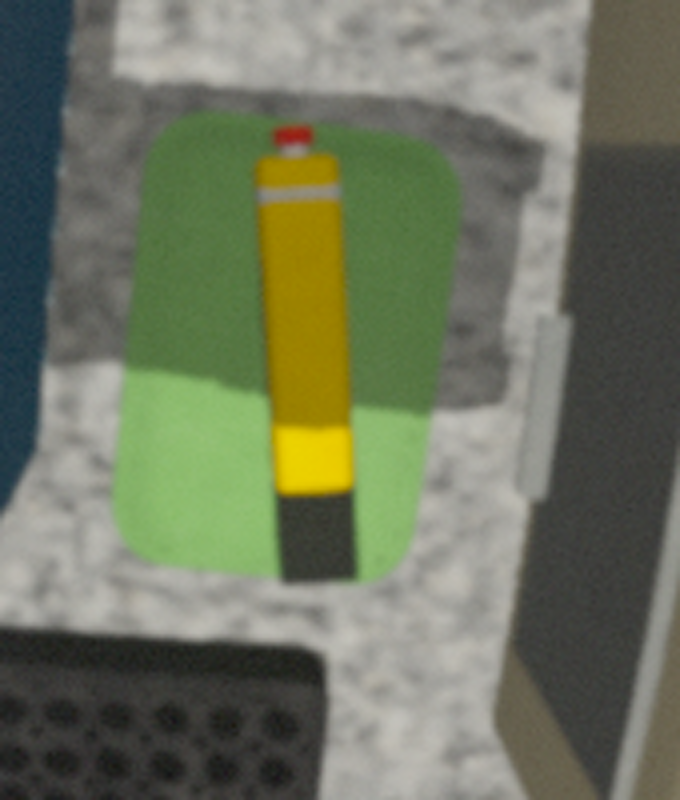

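```bash
python3 - <<'E'
from h import *
w=fr("wrist");print(bot.get_obs()["eef_pos"])
P=lambda u,v,z:onz(w,u,v,z,True)
a=(P(300.75,205.25,.036)+P(319,204.5,.036))/2; b=(P(294,99.7,.036)+P(314.5,99.2,.036))/2
print(a,b,(a+b)/2,np.linalg.norm(a-b),np.degrees(np.arctan2(*(b-a)[1::-1])))
s=fr("scene");d=fr("side")
# check reproject in scene/side of model mid yellow etc
u=(b-a)/np.linalg.norm(b-a)
for f in(s,d):
  print([np.round(proj(f,p),1) for p in(a,b,b+u*.008-[0,0,.014])])
E
```

```text
[ 0.51025525 -0.44325098  0.33036443]
[ 0.49821419 -0.52012568  0.036     ] [ 0.58573743 -0.40076381  0.036     ] [ 0.54197581 -0.46044474  0.036     ] 0.14801207969331326 53.74890881345554
[array([147.1, 254. ]), array([192.4, 270.3]), array([195.7, 273.3])]
[array([354.5, 300.8]), array([352.5, 268.6]), array([352. , 271.1])]
```

```bash
python3 - <<'E'
from h import *
w=fr("wrist");print(bot.get_obs()["eef_pos"],bot.get_obs()["qvel"].round(4));crop(w,260,80,360,230,"w2c.png",4)
s=fr("scene");d=fr("side");crop(s,130,235,220,295,"s2c.png",8);crop(d,320,250,390,325,"d2c.png",8)
E
```

```text
[ 0.5100955  -0.44348219  0.330648  ] [ 0.0014  0.0005  0.0005 -0.0007  0.      0.0023]
```

View pics/w2c.png

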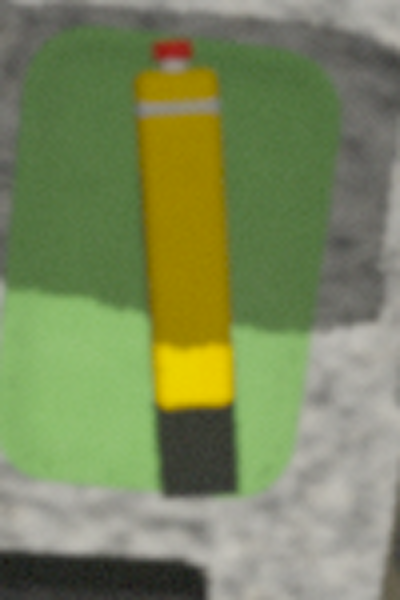

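View pics/s2c.png

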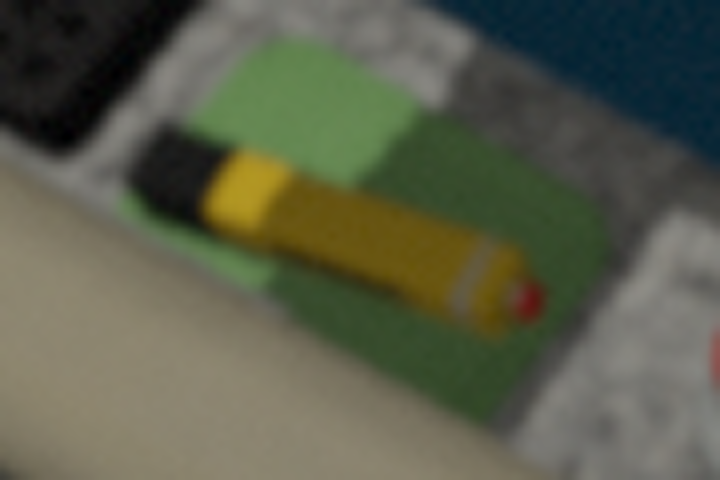

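View pics/d2c.png

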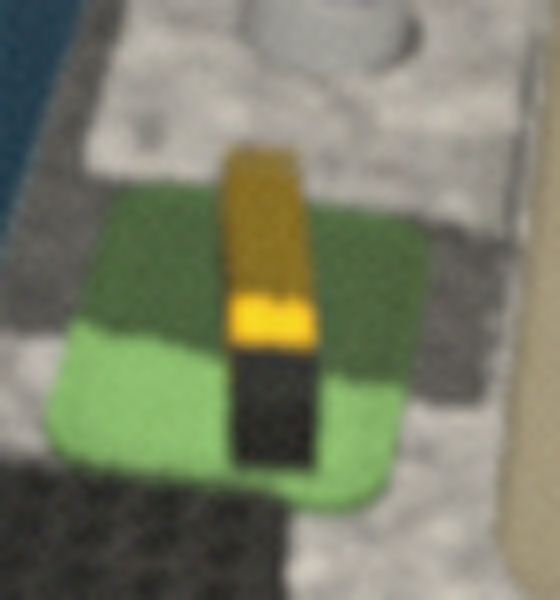

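```bash
python3 - <<'E'
from h import *
w=fr("wrist");o=bot.get_obs();print(o["eef_pos"],o["orientation"])
P=lambda u,v,z:onz(w,u,v,z,True)
a=(P(300.75,203.5,.036)+P(319,202.8,.036))/2; b=(P(293.75,98.3,.036)+P(314.5,97.8,.036))/2
print(a,b,(a+b)/2,np.linalg.norm(a-b),np.degrees(np.arctan2(*(b-a)[1::-1])))
s=fr("scene");d=fr("side")
u=(b-a)/np.linalg.norm(b-a)
for f in(s,d):
  print([np.round(proj(f,p),1) for p in(a,b,a-[0,0,.028])])
E
```

```text
[ 0.5104592  -0.44325334  0.33058611] [1.62937958e-04 9.07532295e-01 4.19982269e-01 2.00684723e-05]
[ 0.49957624 -0.51870672  0.036     ] [ 0.58682103 -0.39979389  0.036     ] [ 0.54319864 -0.45925031  0.036     ] 0.14748530836949153 53.73299032227462
[array([147.6, 254.3]), array([192.8, 270.6]), array([150.2, 258.7])]
[array([354.6, 300.3]), array([352.6, 268.3]), array([353.8, 309. ])]
```

Emit:
step_arm(
  rows=[
    [0.5, 0.5, -0.25, -0.5, 0, 0, 0.3],
    [0.5, 0.593, -0.283, -0.5, 0, 0, 0.29],
    [0.5, 0, 0, -1, 0, 0, 0],
    [0.5, 0, 0, -1, 0, 0, 0],
    [0.5, 0, 0, -1, 0, 0, 0],
    [0.5, 0, 0, -1, 0, 0, 0],
    [0.5, 0, 0, -1, 0, 0, 0],
    [0.5, 0, 0, -1, 0, 0, 0],
    [0.5, 0, 0, -1, 0, 0, 0],
    [0.5, 0, 0, -1, 0, 0, 0],
    [0.5, 0, 0, -0.7, 0, 0, 0],
    [0.5, 0, 0, 0, 0, 0, 0],
    [0.5, 0, 0, 0, 0, 0, 0],
    [0.5, 0, 0, 0, 0, 0, 0],
  ],
)

```text
time: 3.45
eef_pos: [0.5445, -0.4596, 0.041]
orientation: [0.001, 0.892, 0.452, 0.0]
wrist_force: [0.7, -0.0, 0.1]
opening: 0.749
```

```bash
python3 - <<'E'
from h import *
w=fr("wrist");o=bot.get_obs();print(o["time"],o["eef_pos"],o["orientation"],o["wrist_force"])
cv2.imwrite("pics/w3.png",w["img"])
E
```

```text
3.5 [ 0.54482263 -0.45989258  0.04154363] [1.51044919e-03 8.91897320e-01 4.52235194e-01 4.68197412e-04] [0.09313803 0.06136225 1.0049803 ]
```

View pics/w3.png

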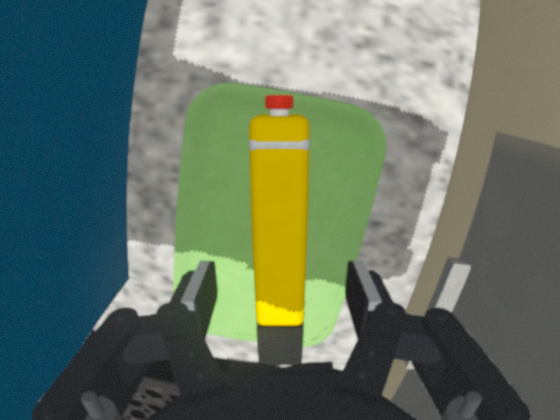

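Emit:
step_arm(
  rows=[
    [0.5, 0, 0, -0.5, 0, 0, 0],
    [0.5, -0.05, 0, -0.52, 0, 0, 0],
    [0.5, 0, 0, 0, 0, 0, 0],
    [-1, 0, 0, 0, 0, 0, 0],
    [-1, 0, 0, 0, 0, 0, 0],
    [-1, 0, 0, 0, 0, 0, 0],
    [-1, 0, 0, 0, 0, 0, 0],
    [-1, 0, 0, 0, 0, 0, 0],
    [-1, 0, 0, 0, 0, 0, 0],
  ],
  squeeze=50,
)

```text
time: 4.25
eef_pos: [0.5433, -0.4597, 0.0106]
orientation: [0.001, 0.892, 0.452, 0.0]
wrist_force: [0.0, 0.8, 5.9]
opening: 0.319
```

```bash
python3 - <<'E'
from h import *
w=fr("wrist");o=bot.get_obs();print(o["time"],o["eef_pos"],o["orientation"],o["wrist_force"],o["opening"])
cv2.imwrite("pics/w4.png",w["img"])
E
```

```text
4.3 [ 0.54328853 -0.45970282  0.01060739] [1.37070434e-03 8.91869400e-01 4.52290726e-01 4.40228556e-04] [-0.16331584  0.12006776  6.56593844] 0.3181477738553547
```

View pics/w4.png

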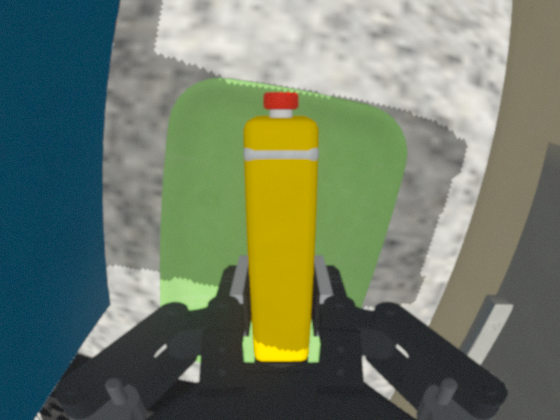

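Emit:
step_arm(
  rows=[
    [-1, 0, 0, 0.3, 0, 0, 0],
    [-1, 0, 0, 0.7, 0, 0, 0],
    [-1, 0, 0, 1, 0, 0, 0],
    [-1, 0, 0, 1, 0, 0, 0],
    [-1, 0, 0, 1, 0, 0, 0],
    [-1, 0, 0, 1, 0, 0, 0],
    [-1, 0, 0, 1, 0, 0, 0],
    [-1, 0, 0, 1, 0, 0, 0],
    [-1, 0, 0, 1, 0, 0, 0],
    [-1, 0, 0, 1, 0, 0, 0],
    [-1, 0, 0, 1, 0, 0, 0],
    [-1, 0, 0, 1, 0, 0, 0],
    [-1, 0, 0.3, 1, 0, 0, 0],
    [-1, 0, 0.7, 0, 0, 0, 0],
    [-1, 0, 1, 0, 0, 0, 0],
    [-1, 0, 1, 0, 0, 0, 0],
  ],
)

```text
time: 5.63
eef_pos: [0.5422, -0.3685, 0.3696]
orientation: [0.001, 0.892, 0.452, 0.0]
wrist_force: [1.3, 0.2, -0.8]
opening: 0.321
```

Emit:
step_arm(
  rows=[
    [-1, -0.1, 1, 0.3, 0, 0, 0],
    [-1, -0.1, 1, 0.3, 0, 0, 0],
    [-1, -0.1, 1, 0.3, 0, 0, 0],
    [-1, -0.1, 1, 0, 0, 0, 0],
    [-1, -0.1, 1, 0, 0, 0, 0],
    [-1, -0.1, 1, 0, 0, 0, 0],
    [-1, -0.1, 1, 0, 0, 0, 0],
    [-1, -0.1, 1, 0, 0, 0, 0],
    [-1, -0.1, 1, 0, 0, 0, 0],
    [-1, -0.1, 1, 0, 0, 0, 0],
    [-1, -0.1, 1, 0, 0, 0, 0],
    [-1, -0.1, 1, 0, 0, 0, 0],
    [-1, -0.1, 1, 0, 0, 0, 0],
    [-1, 0, 0.5, 0, 0, 0, 0],
    [-1, 0, 0, 0, 0, 0, 0],
  ],
)

```text
time: 6.88
eef_pos: [0.5026, 0.039, 0.3968]
orientation: [-0.0, 0.891, 0.454, 0.001]
wrist_force: [-0.0, -0.5, -0.7]
opening: 0.32
```

```bash
python3 - <<'E'
from h import *
w=fr("wrist");o=bot.get_obs();print(o["time"],o["eef_pos"],o["orientation"],o["wrist_force"],o["opening"],o["joint_pos"])
cv2.imwrite("pics/w5.png",w["img"])
cv2.imwrite("pics/s5.png",fr("scene")["img"])
cv2.imwrite("pics/d5.png",fr("side")["img"])
E
```

```text
6.9333 [0.50286235 0.03748203 0.39658178] [2.39266026e-04 8.91271027e-01 4.53470789e-01 3.77172202e-04] [-0.49794793 -0.57704605 -1.27634442] 0.31687050423720975 [-7.06637416e-02  2.19683597e-01  1.80183722e-01  1.53040338e+00
 -2.14271080e-05  2.12961740e+00]
```

View pics/w5.png

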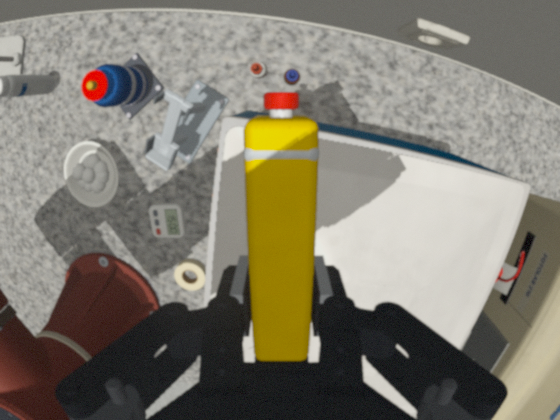

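View pics/s5.png

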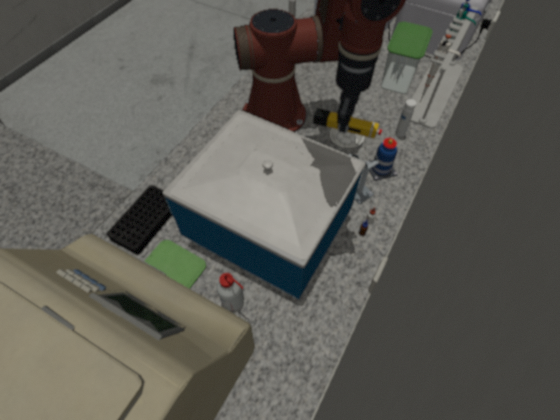

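View pics/d5.png

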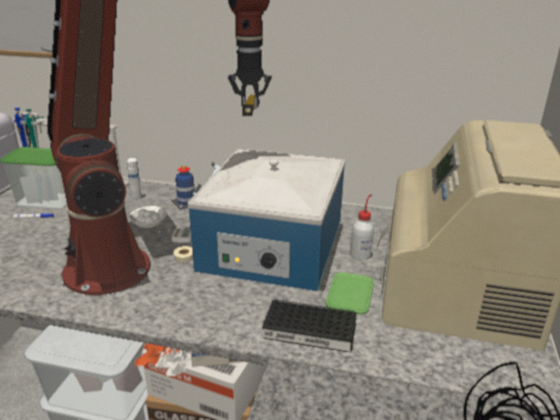

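```bash
python3 - <<'E'
from h import *
w=fr("wrist");crop(w,60,40,260,190,"w5c.png",4)
for p,z in [((93,85),.145),((182,128),.1),((205,105),.12),((160,155),.08),((258,69),.07),((291,75),.07)]:print(p,onz(w,*p,z,True).round(3))
E
```

```text
(93, 85) [0.37  0.278 0.145]
(182, 128) [0.419 0.154 0.1  ]
(205, 105) [0.468 0.155 0.12 ]
(160, 155) [0.359 0.147 0.08 ]
(258, 69) [0.55  0.156 0.07 ]
(291, 75) [0.583 0.121 0.07 ]
```

View pics/w5c.png

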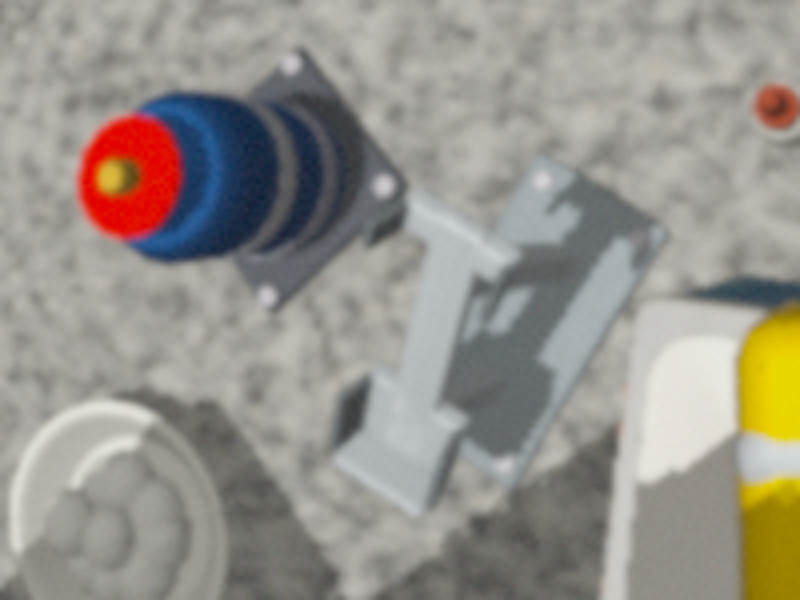

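```bash
python3 - <<'E'
from h import *
w=fr("wrist")
c=lambda x,y,z:onz(w,60+x/4,40+y/4,z,True).round(4)
A,B,C=c(543,155,.008),c(668,235,.008),c(510,485,.008)
print(A,B,C,np.linalg.norm(A-B),np.linalg.norm(B-C),np.degrees(np.arctan2(*(B-C)[1::-1])),np.degrees(np.arctan2(*(A-B)[1::-1])))
print("base centre",(A+C)/2)
print("valve",c(115,175,.1455))
for z in(.06,.08,.1):print("lip",c(335,460,z),c(425,515,z))
for z in(.19,.2,.21):print("high",c(405,205,z),c(505,270,z))
E
```

```text
[0.4608 0.2139 0.008 ] [0.4812 0.1544 0.008 ] [0.3621 0.114  0.008 ] 0.0629 0.12576553581963545 18.73748847271472 108.92464441605127
base centre [0.41145 0.16395 0.008  ]
valve [0.3662 0.2838 0.1455]
lip [0.3289 0.1663 0.06  ] [0.3449 0.1255 0.06  ]
lip [0.3382 0.1637 0.08  ] [0.3535 0.1245 0.08  ]
lip [0.3475 0.161  0.1   ] [0.3621 0.1236 0.1   ]
high [0.453  0.1908 0.19  ] [0.4642 0.1576 0.19  ]
high [0.4559 0.1883 0.2   ] [0.4667 0.156  0.2   ]
high [0.4587 0.1858 0.21  ] [0.4693 0.1545 0.21  ]
```

```bash
python3 - <<'E'
from h import *
w=fr("wrist")
D=onz(w,221,117,.222,True);B2=onz(w,206,290,.222,True);print(D,B2)
c=np.array([.411,.164]);h=np.radians(18.8);R=np.array([[np.cos(h),np.sin(h)],[-np.sin(h),np.cos(h)]])
for p in(D,B2,[.213,-.165],[.76,-.137]):print(R@(np.array(p[:2])-c))
E
```

```text
[0.49411395 0.12270418 0.222     ] [ 0.35268094 -0.01849164  0.222     ]
[ 0.06537153 -0.06587743]
[-0.11401849 -0.15396134]
[-0.29346197 -0.247639  ]
[ 0.23337862 -0.39741215]
```

Emit:
step_arm(
  rows=[
    [-1, -0.3, 0.1, -0.1, 0, 0, -0.5],
    [-1, -0.4, 0.1, -0.1, 0, 0, -1],
    [-1, -0.4, 0.1, -0.1, 0, 0, -1],
    [-1, -0.4, 0.2, 0, 0, 0, -1],
    [-1, -0.4, 0.2, 0, 0, 0, -1],
    [-1, 0, 0, 0, 0, 0, -0.6],
    [-1, 0, 0, 0, 0, 0, 0],
    [-1, 0, 0, 0, 0, 0, 0],
    [-1, 0, 0, 0, 0, 0, 0],
  ],
)

```text
time: 7.93
eef_pos: [0.4466, 0.0567, 0.3866]
orientation: [0.0, 0.987, 0.163, -0.0]
wrist_force: [0.1, 0.6, -1.1]
opening: 0.317
```

```bash
python3 - <<'E'
from h import *
w=fr("wrist");o=bot.get_obs();print(o["time"],o["eef_pos"],o["orientation"],o["joint_pos"],2*np.degrees(np.arctan2(o["orientation"][2],o["orientation"][1])))
cv2.imwrite("pics/w6.png",w["img"]); crop(w,40,60,250,240,"w6c.png",3.8)
E
```

```text
7.9833 [0.44665194 0.05675501 0.38659776] [ 2.13637847e-05  9.86581559e-01  1.63269171e-01 -7.52517909e-05] [-3.61856962e-02  1.08410084e-01  1.93674419e-02  1.48189269e+00
 -7.18025923e-05  2.77740019e+00] 18.79340368651001
```

View pics/w6.png

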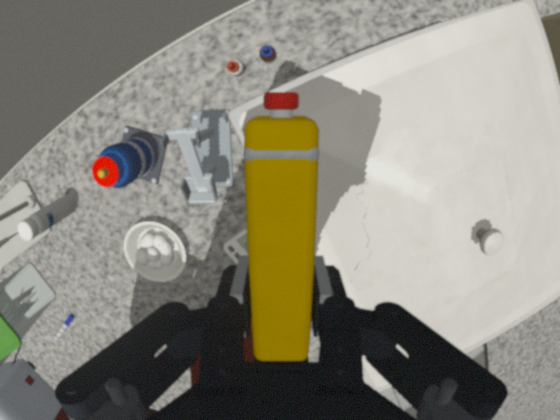

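View pics/w6c.png

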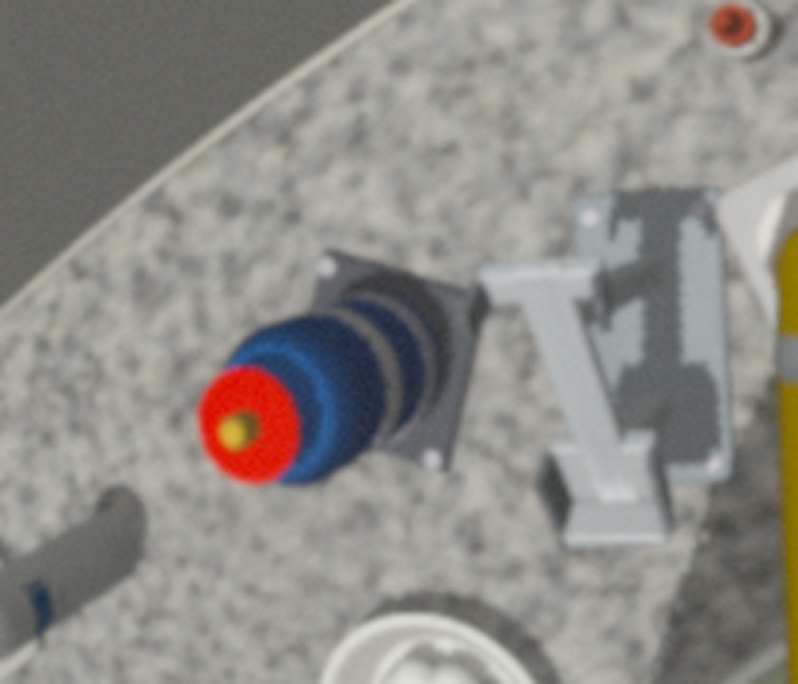

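```bash
cat > ov.py <<'E'
from h import *
def overlay(w,cx,cy,hd,name,box,k,wrist=True,zb=.008,val=None):
    h=np.radians(hd);X=np.array([np.cos(h),np.sin(h),0]);Y=np.array([-np.sin(h),np.cos(h),0]);Z=np.array([0,0,1.])
    S=np.array([cx,cy,.145]);a=np.radians(40);U=np.cos(a)*X+np.sin(a)*Z;N=-np.sin(a)*X+np.cos(a)*Z
    u0,v0,u1,v1=box
    im=cv2.resize(w["img"][v0:v1,u0:u1],None,fx=k,fy=k,interpolation=cv2.INTER_CUBIC)
    def L(ps,col):
        q=np.array([[(proj(w,p,wrist)[0]-u0+.5)*k-.5,(proj(w,p,wrist)[1]-v0+.5)*k-.5] for p in ps]).round().astype(int)
        cv2.polylines(im,[q],False,col,1)
    B=lambda x,y:np.array([cx,cy,zb])+x*X+y*Y
    L([B(.065,.033),B(.065,-.033),B(-.065,-.033),B(-.065,.033),B(.065,.033)],(0,255,255))
    G=lambda x,y,z:S+x*U+y*Y+z*N
    L([G(-.075,.009,-.014),G(.075,.009,-.014),G(.075,-.009,-.014),G(-.075,-.009,-.014),G(-.075,.009,-.014)],(0,0,255))
    for s in(-1,1):
        L([G(-.075,s*.0175,-.014),G(-.075,s*.0175,.001)],(255,0,255));L([G(.075,s*.0175,-.014),G(.075,s*.0175,.001)],(255,0,255))
    L([G(-.075,.0175,.001),G(-.075,-.0175,.001)],(0,255,0));L([G(.075,.0175,.001),G(.075,-.0175,.001)],(0,255,0))
    if val is not None:
        for zz,r in((-.011,.022),(0,.001),(0,.0035)):
            L([np.array(val)+[r*np.cos(t),r*np.sin(t),zz] for t in np.linspace(0,6.3,40)],(0,255,0))
    cv2.imwrite("pics/"+name,im)
E
python3 - <<'E'
from ov import *
w=fr("wrist")
c=lambda x,y,z:onz(w,40+x/3.8,60+y/3.8,z,True).round(4)
A,B,C=c(573,190,.008),c(728,188,.008),c(730,478,.008)
print(A,B,C,np.linalg.norm(A-B),np.linalg.norm(B-C),np.degrees(np.arctan2(*(B-C)[1::-1])),(A+C)/2)
v=c(235,432,.1455);print(v, c(250,425,.1345))
m=(A+C)/2
overlay(w,m[0],m[1],18.5,"ov6.png",(40,60,250,240),3.8,val=v)
E
```

```text
[0.4627 0.217  0.008 ] [0.4826 0.1523 0.008 ] [0.3613 0.1145 0.008 ] 0.06769121065544624 0.12705325655015692 17.30829132586291 [0.412   0.16575 0.008  ]
[0.3645 0.2844 0.1455] [0.3645 0.2842 0.1345]
```

View pics/ov6.png

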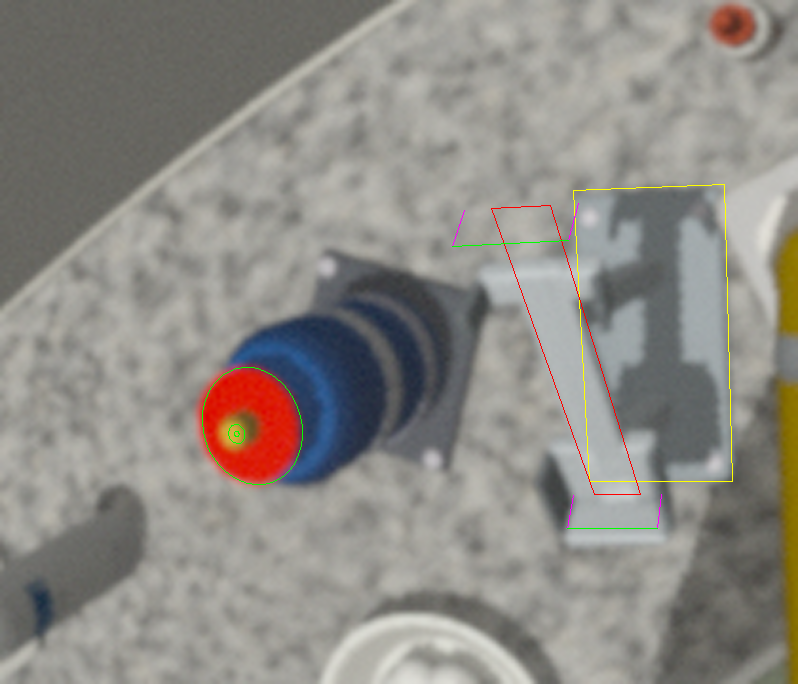

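```bash
cat > pl.py <<'E'
from h import *
from scipy.spatial.transform import Rotation as Ro
def frames(hd=18.5,pitch=40):
    h=np.radians(hd);a=np.radians(pitch);X=np.array([np.cos(h),np.sin(h),0]);Y=np.array([-np.sin(h),np.cos(h),0]);Z=np.array([0,0,1.])
    return X,Y,Z,np.cos(a)*X+np.sin(a)*Z,-np.sin(a)*X+np.cos(a)*Z
def cur():
    o=bot.get_obs();q=o["orientation"];return o["eef_pos"],Ro.from_quat([q[1],q[2],q[3],q[0]])
def delta(p,xt,zt):
    p0,R0=cur();R=Ro.from_matrix(np.column_stack([xt,np.cross(zt,xt),zt]))
    r=(R*R0.inv()).as_rotvec();print("d/30mm",((p-p0)/.03).round(3),"rot/.12",(r/.12).round(3),"pos",p.round(4),p0.round(4),"deg",np.degrees(np.linalg.norm(r)).round(2))
E
python3 - <<'E'
from pl import *
X,Y,Z,U,N=frames()
S=np.array([.412,.1657,.145]);C=S+.003*U+.002*N
T=C-.0114*N
delta(T+.09*Z,U,-N);delta(T,U,-N)
E
```

```text
d/30mm [-0.89   3.717 -5.228] rot/.12 [ 1.859 -5.515 -0.038] pos [0.4199 0.1683 0.2297] [0.4466 0.0568 0.3866] deg 40.01
d/30mm [-0.89   3.717 -8.228] rot/.12 [ 1.859 -5.515 -0.038] pos [0.4199 0.1683 0.1397] [0.4466 0.0568 0.3866] deg 40.01
```

Emit:
step_arm(
  rows=[
    [-1, -0.127, 0.531, 0, 0.266, -0.788, -0.005],
    [-1, -0.127, 0.531, 0, 0.266, -0.788, -0.005],
    [-1, -0.127, 0.531, 0, 0.266, -0.788, -0.005],
    [-1, -0.127, 0.531, 0, 0.266, -0.788, -0.005],
    [-1, -0.127, 0.531, 0, 0.266, -0.788, -0.005],
    [-1, -0.127, 0.531, 0, 0.266, -0.788, -0.005],
    [-1, -0.127, 0.531, 0, 0.266, -0.788, -0.005],
    [-1, 0, 0, -1, 0, 0, 0],
    [-1, 0, 0, -1, 0, 0, 0],
    [-1, 0, 0, -1, 0, 0, 0],
    [-1, 0, 0, -1, 0, 0, 0],
    [-1, 0, 0, -1, 0, 0, 0],
    [-1, 0, 0, -0.2, 0, 0, 0],
    [-1, 0, 0, 0, 0, 0, 0],
    [-1, 0, 0, 0, 0, 0, 0],
  ],
)

```text
time: 9.28
eef_pos: [0.4204, 0.1687, 0.2318]
orientation: [-0.055, 0.927, 0.151, 0.338]
wrist_force: [0.1, 0.3, -0.6]
opening: 0.318
```

```bash
python3 - <<'E'
from pl import *
from ov import overlay
X,Y,Z,U,N=frames()
S=np.array([.412,.1657,.145]);C=S+.003*U+.002*N
T=C-.0114*N
w=fr("wrist");cv2.imwrite("pics/w7.png",w["img"]);s=fr("scene");crop(s,320,100,420,240,"s7.png",4);d=fr("side");crop(d,60,60,260,260,"d7.png",3)
overlay(s,.412,.1657,18.5,"s7o.png",(310,100,430,230),5,wrist=False,val=(.3645,.2844,.1455))
print(bot.get_obs()["joint_pos"])
delta(T+.09*Z,U,-N);delta(T,U,-N)
E
```

```text
[ 0.12972412 -0.34928774 -1.05535642  0.17206041  0.12407043  2.99353979]
d/30mm [-0.04  -0.018 -0.111] rot/.12 [-0.01   0.03   0.002] pos [0.4199 0.1683 0.2297] [0.4211 0.1689 0.2331] deg 0.22
d/30mm [-0.04  -0.018 -3.111] rot/.12 [-0.01   0.03   0.002] pos [0.4199 0.1683 0.1397] [0.4211 0.1689 0.2331] deg 0.22
```

View pics/w7.png

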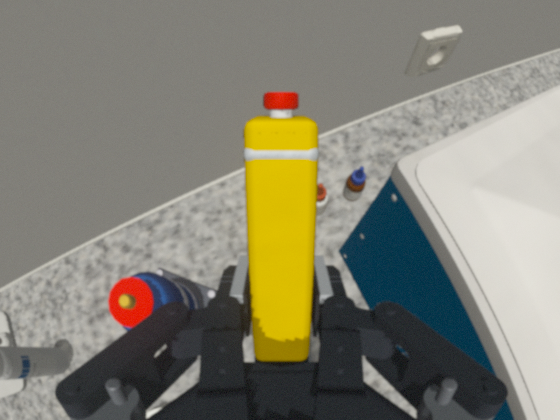

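View pics/s7o.png

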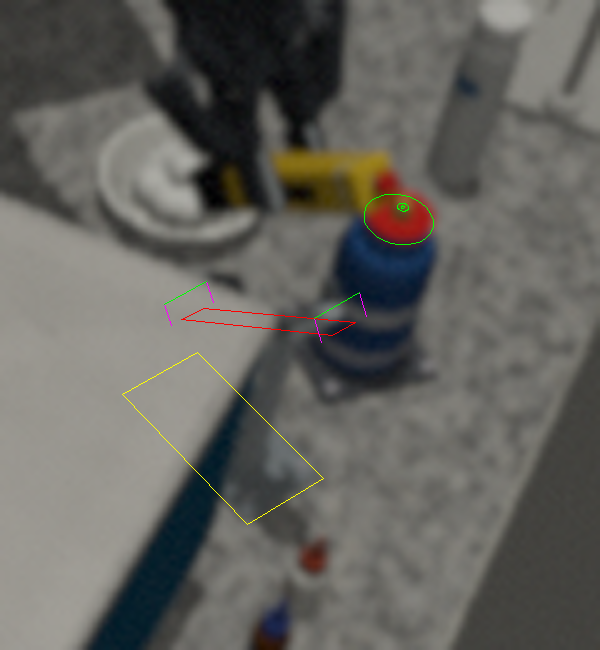

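View pics/d7.png

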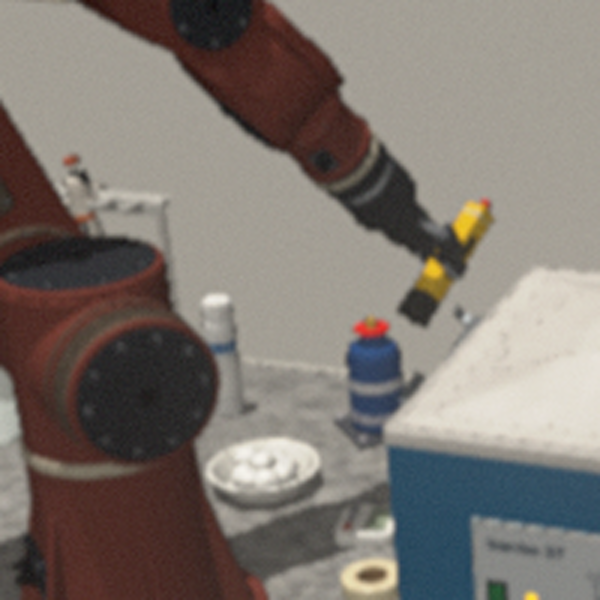

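Emit:
step_arm(
  rows=[
    [-1, -0.02, -0.01, -0.7, 0, 0.03, 0],
    [-1, -0.02, -0.01, -0.7, 0, 0, 0],
    [-1, 0, 0, -0.6, 0, 0, 0],
    [-1, 0, 0, -0.5, 0, 0, 0],
    [-1, 0, 0, -0.2, 0, 0, 0],
    [-1, 0, 0, 0, 0, 0, 0],
    [-1, 0, 0, 0, 0, 0, 0],
  ],
)

```text
time: 10.02
eef_pos: [0.4193, 0.1682, 0.1505]
orientation: [-0.056, 0.928, 0.151, 0.336]
wrist_force: [-0.5, -0.5, -1.4]
opening: 0.317
```

```bash
python3 - <<'E'
from pl import *
X,Y,Z,U,N=frames()
S=np.array([.412,.1657,.145]);C=S+.003*U+.002*N
T=C-.0114*N
w=fr("wrist");cv2.imwrite("pics/w8.png",w["img"]);d=fr("side");crop(d,120,100,280,240,"d8.png",4)
o=bot.get_obs();print(o["joint_pos"],o["wrist_force"])
delta(T,U,-N)
E
```

```text
[ 0.12740793 -0.15717905 -1.22822504 -0.18823716  0.12599996  2.99212409] [ 0.35557945 -0.94869636 -1.5469539 ]
d/30mm [ 0.01   0.002 -0.382] rot/.12 [-0.01  -0.008  0.002] pos [0.4199 0.1683 0.1397] [0.4196 0.1683 0.1512] deg 0.09
```

View pics/w8.png

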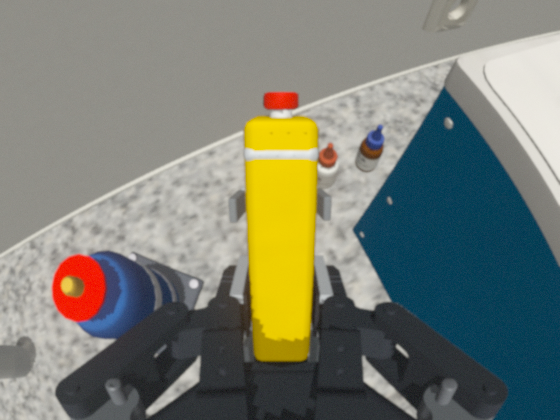

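View pics/d8.png

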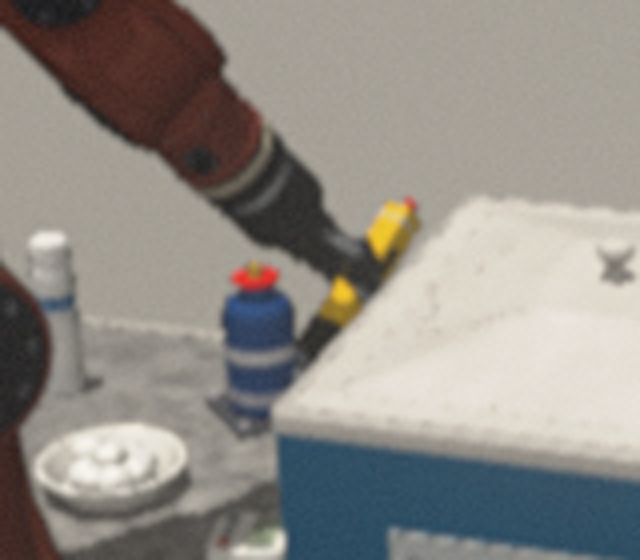

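Emit:
step_arm(
  rows=[
    [-1, 0, 0, -0.15, 0, 0, 0],
    [-1, 0, 0, -0.13, 0, 0, 0],
    [-1, 0, 0, -0.1, 0, 0, 0],
    [-1, 0, 0, 0, 0, 0, 0],
    [-1, 0, 0, 0, 0, 0, 0],
  ],
)

```text
time: 10.53
eef_pos: [0.4181, 0.1681, 0.1379]
orientation: [-0.056, 0.928, 0.151, 0.336]
wrist_force: [-0.5, 0.5, -0.6]
opening: 0.32
```

```bash
python3 - <<'E'
from pl import *
X,Y,Z,U,N=frames()
S=np.array([.412,.1657,.145]);C=S+.003*U+.002*N
T=C-.0114*N
w=fr("wrist");cv2.imwrite("pics/w9.png",w["img"])
o=bot.get_obs();print(o["joint_pos"],o["wrist_force"])
delta(T,U,-N)
E
```

```text
[ 0.12739489 -0.11584339 -1.25364193 -0.25204194  0.12597901  2.99219753] [-0.33331524 -0.29392203 -0.69441727]
d/30mm [0.053 0.008 0.054] rot/.12 [-0.007 -0.033  0.003] pos [0.4199 0.1683 0.1397] [0.4183 0.1681 0.1381] deg 0.23
```

View pics/w9.png

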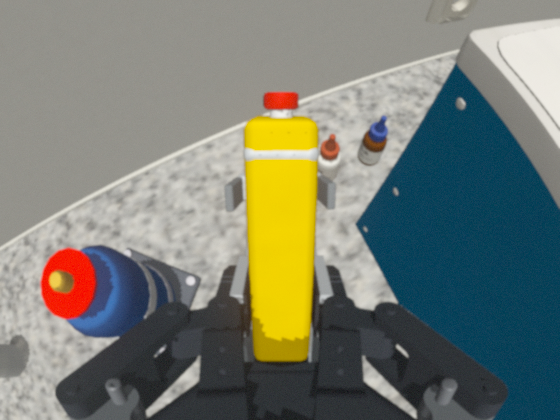

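Emit:
step_arm(
  rows=[
    [-1, 0.05, 0.01, -0.04, 0, 0, 0],
    [-1, 0.05, 0.01, -0.04, 0, 0, 0],
    [-1, 0, 0, 0, 0, 0, 0],
    [-1, 0, 0, 0, 0, 0, 0],
  ],
)

```text
time: 10.92
eef_pos: [0.4208, 0.1686, 0.136]
orientation: [-0.055, 0.928, 0.151, 0.336]
wrist_force: [-23.8, -9.4, 26.8]
opening: 0.319
```

```bash
python3 - <<'E'
from pl import *
X,Y,Z,U,N=frames()
p,R=cur();S=np.array([.412,.1657,.145]);C=p+.0114*N-S
o=bot.get_obs();print(o["time"],o["wrist_force"],"along",C@U,"lat",C@Y,"N",C@N)
E
```

```text
10.9167 [-23.84007266  -9.35560188  26.79585754] along 0.001362951957869723 lat -7.608770581369452e-05 N -0.0014278287840497302
```

Emit:
step_arm(
  rows=[
    [-1, -0.035, -0.012, 0.045, 0, 0, 0],
    [-1, 0, 0, 0, 0, 0, 0],
    [0, 0, 0, 0, 0, 0, 0],
    [0.5, 0, 0, 0, 0, 0, 0],
    [0.5, 0, 0, 0, 0, 0, 0],
    [0.5, 0, 0, 0, 0, 0, 0],
    [0.5, 0, 0, 0, 0, 0, 0],
    [0.5, 0, 0, 0, 0, 0, 0],
  ],
)

```text
time: 11.58
eef_pos: [0.4204, 0.1684, 0.1372]
orientation: [-0.056, 0.928, 0.151, 0.336]
wrist_force: [-0.7, -0.2, -0.5]
opening: 0.751
```

```bash
python3 - <<'E'
from pl import *
w=fr("wrist");cv2.imwrite("pics/w10.png",w["img"])
o=bot.get_obs();print(o["joint_pos"],o["wrist_force"],o["opening"])
E
```

```text
[ 0.12736353 -0.10761154 -1.25223292 -0.25938001  0.12590868  2.99213269] [ 0.05128552 -0.38199149 -0.65650043] 0.7479977901999881
```

View pics/w10.png

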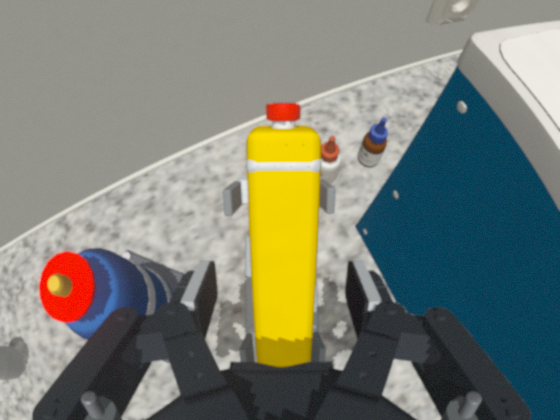

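```bash
cat > kin.py <<'E'
import numpy as np
from scipy.optimize import least_squares
D=[((.29128,-.15414,1.12668),(.15097,-.50237,.23073)),((.5985,.5824,1.55557),(.51413,-.44063,.32926)),((.21968,.18018,1.5304),(.50286,.03748,.39658)),((.10841,.01937,1.48189),(.44665,.05675,.3866)),
((-.34929,-1.05536,.17206),(.4211,.1689,.2331)),((-.15718,-1.22823,-.18824),(.4196,.1683,.1512)),((-.10761,-1.25223,-.25938),(.4204,.1684,.1372))]
J=np.array([d[0] for d in D]);P=np.array([d[1] for d in D]);r=np.hypot(P[:,0],P[:,1])
def fk(p,j):
    a,L1,L2,L3,h,e=p;q2=j[...,0]-j[...,1];q=q2+j[...,2]
    return a+L1*np.sin(j[...,0])+L2*np.cos(q2)+e*np.sin(q2)+L3*np.cos(q),h+L1*np.cos(j[...,0])-L2*np.sin(q2)+e*np.cos(q2)-L3*np.sin(q)
f=lambda p:np.concatenate([fk(p,J)[0]-r,fk(p,J)[1]-P[:,2]])
s=least_squares(f,[0,.4,.35,.3,.35,0]);pp=s.x
def ik(R,z,q,x0=(-.2,-1.1,0)):
    t=least_squares(lambda j:[fk(pp,np.array(j))[0]-R,fk(pp,np.array(j))[1]-z,j[0]-j[1]+j[2]-q],x0);return t.x.round(3),t.cost
if __name__=="__main__":
    print(pp.round(4),np.abs(f(pp)).max())
    for th in(35,40,45,50,60):
        b=np.radians(th);out=[]
        for zg in(.2,.26):
            # grasp point at valve radius, height zg ; tcp 19mm beyond
            out.append(ik(.462+.019*np.cos(b),zg-.019*np.sin(b),b))
        print(th,out)
    for th in(50,80,90,100):
        b=np.radians(th);print(th,ik(.445+.019*np.cos(b),.15-.019*np.sin(b),b))
E
python3 kin.py
```

```text
[0.0069 0.5065 0.3845 0.4517 0.3082 0.0608] 0.0003050131307837378
35 [(array([-0.066, -1.442, -0.765]), np.float64(1.3003245996487958e-21)), (array([-0.351, -1.295, -0.333]), np.float64(1.4818889230788747e-26))]
40 [(array([-0.165, -1.332, -0.469]), np.float64(4.689681014669718e-27)), (array([-0.363, -1.196, -0.134]), np.float64(1.891206836767346e-17))]
45 [(array([-0.2  , -1.231, -0.246]), np.float64(1.1981880426309358e-18)), (array([-0.349, -1.101,  0.034]), np.float64(3.135183832271101e-19))]
50 [(array([-0.199, -1.134, -0.062]), np.float64(1.0892273986036896e-27)), (array([-0.318, -1.008,  0.183]), np.float64(6.730821293210142e-17))]
60 [(array([-0.142, -0.946,  0.243]), np.float64(2.0713132247545185e-18)), (array([-0.224, -0.825,  0.446]), np.float64(4.582311502642758e-25))]
50 (array([-0.088, -1.263, -0.302]), np.float64(1.4813059055661098e-28))
80 (array([ 0.105, -0.702,  0.589]), np.float64(3.2874576524341276e-22))
90 (array([ 0.231, -0.522,  0.818]), np.float64(7.110095155917023e-18))
100 (array([ 0.368, -0.342,  1.035]), np.float64(1.820782472339994e-17))
```

```bash
python3 - <<'E'
from pl import *
import kin
X,Y,Z,U,N=frames()
S=np.array([.412,.1657,.145])
for b in(38,40,42,45):
    B=np.radians(b)
    for c in(.018,.022):
        print(b,c,kin.ik(.462+.015*np.cos(B),.1985+c-.015*np.sin(B),B)[0])
w=fr("wrist")
for n in(.001,):
  for a in(.03,.035,.04,.045,.05,.055,.06): print(a,[np.round(proj(w,S+a*U+y*Y+n*N,True),1) for y in(.0175,-.0175)])
for a in(.07,.072,.075):print(a,np.round(proj(w,S+a*U+.014*N,True),1))
E
```

```text
38 0.018 [-0.232 -1.335 -0.44 ]
38 0.022 [-0.249 -1.326 -0.414]
40 0.018 [-0.25  -1.294 -0.346]
40 0.022 [-0.264 -1.285 -0.322]
42 0.018 [-0.26  -1.253 -0.26 ]
42 0.022 [-0.273 -1.244 -0.239]
45 0.018 [-0.264 -1.194 -0.144]
45 0.022 [-0.275 -1.185 -0.125]
0.03 [array([240.2, 227.7]), array([319.7, 227.5])]
0.035 [array([239.7, 217.1]), array([320.2, 217. ])]
0.04 [array([239.1, 206.2]), array([320.6, 206.1])]
0.045 [array([238.6, 195.1]), array([321., 195.])]
0.05 [array([238.2, 183.8]), array([321.4, 183.6])]
0.055 [array([237.7, 172.2]), array([321.8, 172. ])]
0.06 [array([237.3, 160.5]), array([322.2, 160.3])]
0.07 [279.4 140.2]
0.072 [279.4 134.8]
0.075 [279.4 126.6]
```

```bash
python3 - <<'E'
from h import *
w=fr("wrist");crop(w,200,90,360,230,"w10c.png",5)
E
```

```text
(no output)
```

View pics/w10c.png

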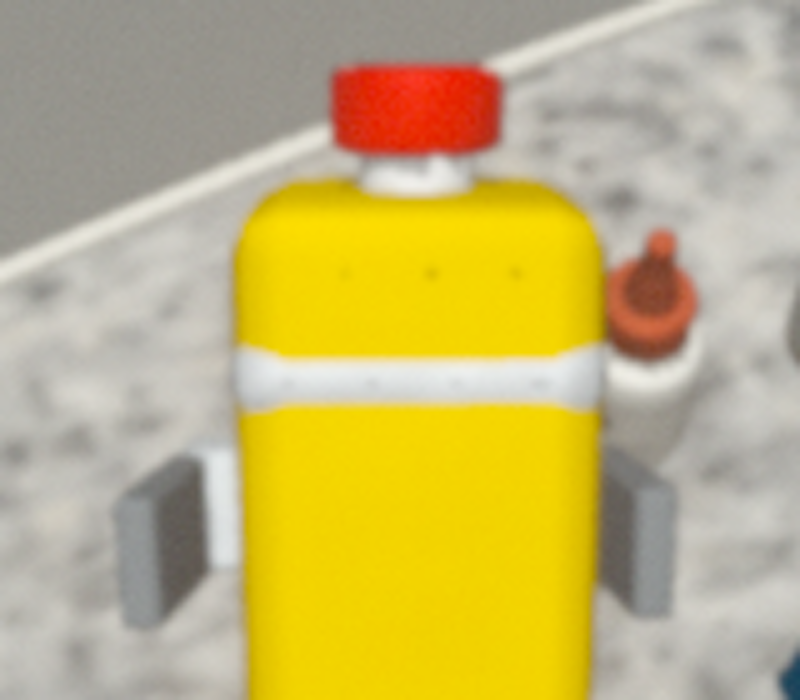

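Emit:
step_arm(
  rows=[
    [0.5, -0.3, -0.1, 0.38, 0, 0, 0],
    [0.5, -0.6, -0.2, 0.76, 0, 0, 0],
    [0.5, -0.6, -0.2, 0.76, 0, 0, 0],
    [0.5, -0.6, -0.2, 0.76, 0, 0, 0],
    [0.5, 0, 0, 1, -0.266, 0.788, 0],
    [0.5, 0, 0, 1, -0.266, 0.788, 0],
    [0.5, 0, 0, 1, -0.266, 0.788, 0],
    [0.5, 0, 0, 0, -0.266, 0.788, 0],
    [0.5, 0, 0, 0, -0.266, 0.788, 0],
    [0.5, 0, 0, 0, -0.266, 0.788, 0],
    [0.5, 0, 0, 0, -0.266, 0.788, 0],
    [0.5, 0, 0, 0, 0, 0, 1],
    [0.5, 0, 0, 0, 0, 0, 1],
    [0.5, 0, 0, 0, 0, 0, 1],
    [0.5, 0, 0, 0, 0, 0, 1],
    [0.5, 0, 0, 0, 0, 0, 1],
    [0.5, 0, 0, 0, 0, 0, 1],
    [0.5, 0, 0, 0, 0, 0, 1],
    [0.5, 0, 0, 0, 0, 0, 1],
    [0.5, 0, 0, 0, 0, 0, 1],
  ],
)

```text
time: 13.4
eef_pos: [0.3584, 0.1474, 0.2963]
orientation: [-0.01, 0.762, 0.647, 0.011]
wrist_force: [0.1, -0.3, -0.2]
opening: 0.747
```

Emit:
step_arm(
  rows=[
    [0.5, 0, 0, 0, 0, 0, 1],
    [0.5, 0, 0, 0, 0, 0, 1],
    [0.5, 0, 0, 0, 0, 0, 1],
    [0.5, 0, 0, 0, 0, 0, 1],
    [0.5, 0, 0, 0, 0, 0, 1],
    [0.5, 0, 0, 0, 0, 0, 1],
    [0.5, 0, 0, 0, 0, 0, 1],
    [0.5, 0, 0, 0, 0, 0, 1],
    [0.5, 0, 0, 0, 0, 0, 1],
    [0.5, 0, 0, 0, 0, 0, 1],
    [0.5, 0, 0, 0, 0, 0, 1],
    [0.5, 0, 0, 0, 0, 0, 1],
    [0.5, 0, 0, 0, 0, 0, 1],
    [0.5, 0, 0, 0, 0, 0, 1],
    [0.5, 0, 0, 0, 0, 0, 1],
    [0.5, 0, 0, 0, 0, 0, 1],
    [0.5, 0, 0, 0, 0, 0, 1],
    [0.5, 0, 0, 0, 0, 0, 0],
    [0.5, 0, 0, 0, 0, 0, 0],
  ],
)

```text
time: 14.98
eef_pos: [0.3584, 0.1475, 0.2964]
orientation: [-0.015, -0.147, 0.989, -0.002]
wrist_force: [0.4, -0.9, 0.2]
opening: 0.748
```

```bash
cat > g2.py <<'E'
from pl import *
X,Y,Z,U,N=frames()
S=np.array([.412,.1657,.145])
t=np.radians(-93);tz=np.cos(t)*X+np.sin(t)*Z; tx=np.cross(Y*-1,tz)  # y tool = -Y?
# flipped: tool x about -X
ty=np.cross(tz,tx)
E
python3 - <<'E'
from g2 import *
print("tx",tx,"ty",ty)
T=S+.015*U+.015*tz
delta(T+.1*Z,tx,tz);delta(T+.1*Z,-tx,tz)
o=bot.get_obs();print(o["time"],o["joint_pos"],o["orientation"])
w=fr("wrist");cv2.imwrite("pics/w11.png",w["img"])
E
```

```text
tx [ 0.94702401  0.3168698  -0.05233596] ty [ 0.31730466 -0.94832366  0.        ]
d/30mm [ 2.124  0.721 -1.891] rot/.12 [ -1.014  -0.327 -25.934] pos [0.4222 0.1691 0.2397] [0.3584 0.1475 0.2964] deg 178.46
d/30mm [ 2.124  0.721 -1.891] rot/.12 [-0.056  0.18   0.224] pos [0.4222 0.1691 0.2397] [0.3584 0.1475 0.2964] deg 2.01
14.9833 [ 0.20363747  0.01940539 -0.30980986  1.27122011 -0.00295945 -0.09228844] [-0.01471367 -0.14742899  0.98896052 -0.00230188]
```

View pics/w11.png

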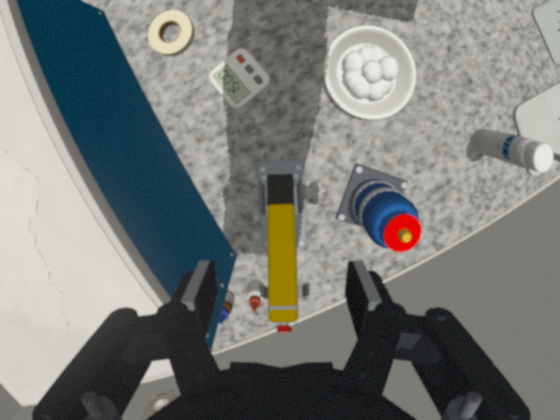

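Emit:
step_arm(
  rows=[
    [0.5, 0.7, 0.24, 0, -0.056, 0.18, 0.224],
    [0.5, 0.7, 0.24, 0, 0, 0, 0],
    [0.5, 0.724, 0.241, -0.5, 0, 0, 0],
    [0.5, 0, 0, -0.7, 0, 0, 0],
    [0.5, 0, 0, -0.69, 0, 0, 0],
    [0.5, 0, 0, 0, 0, 0, 0],
    [0.5, 0, 0, 0, 0, 0, 0],
  ],
)

```text
time: 15.62
eef_pos: [0.4215, 0.1689, 0.2395]
orientation: [-0.027, -0.161, 0.987, -0.004]
wrist_force: [0.3, 0.2, 0.2]
opening: 0.756
```

```bash
python3 - <<'E'
from g2 import *
T=S+.015*U+.015*tz
delta(T+.1*Z,-tx,tz);delta(T,-tx,tz)
o=bot.get_obs();print(o["time"],o["joint_pos"])
w=fr("wrist");cv2.imwrite("pics/w12.png",w["img"])
for a in(-.075,.075):print(np.round(proj(w,S+a*U+.014*N,True),1))
print(np.round(proj(w,[.3645,.2844,.1455],True),1))
E
```

```text
d/30mm [0.023 0.007 0.006] rot/.12 [ 0.004 -0.017 -0.011] pos [0.4222 0.1691 0.2397] [0.4215 0.1689 0.2395] deg 0.14
d/30mm [ 0.023  0.007 -3.328] rot/.12 [ 0.004 -0.017 -0.011] pos [0.4222 0.1691 0.1397] [0.4215 0.1689 0.2395] deg 0.14
15.6167 [ 0.22365283  0.19710448 -0.25767375  1.17015092 -0.00526656 -0.10041822]
[281.  116.4]
[281.  298.4]
[434.8 195.3]
```

View pics/w12.png

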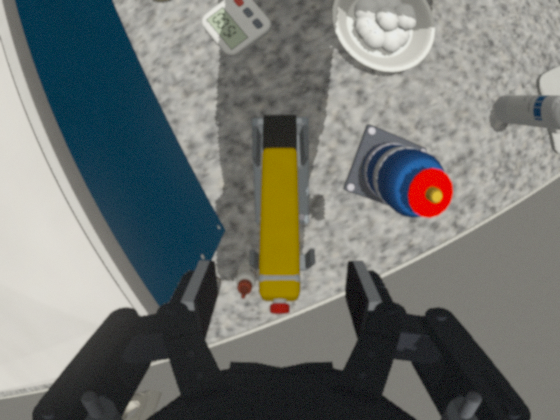

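Emit:
step_arm(
  rows=[
    [0.5, 0.02, 0, -0.7, 0, -0.017, 0],
    [0.5, 0, 0, -0.8, 0, 0, 0],
    [0.5, 0, 0, -0.8, 0, 0, 0],
    [0.5, 0, 0, -0.6, 0, 0, 0],
    [0.5, 0, 0, -0.43, 0, 0, 0],
    [0.5, 0, 0, 0, 0, 0, 0],
    [0.5, 0, 0, 0, 0, 0, 0],
  ],
)

```text
time: 16.25
eef_pos: [0.4232, 0.1692, 0.1409]
orientation: [-0.024, -0.162, 0.986, -0.004]
wrist_force: [-0.8, -0.0, 0.4]
opening: 0.751
```

```bash
python3 - <<'E'
from g2 import *
T=S+.015*U+.015*tz
delta(T,-tx,tz)
o=bot.get_obs();print(o["time"],o["joint_pos"],o["wrist_force"])
w=fr("wrist");cv2.imwrite("pics/w13.png",w["img"])
E
```

```text
d/30mm [-0.034 -0.002 -0.042] rot/.12 [-0.002  0.023 -0.024] pos [0.4222 0.1691 0.1397] [0.4232 0.1692 0.1409] deg 0.23
16.25 [ 0.22374548  0.2775714  -0.4278584   0.91465269 -0.00571544 -0.10183375] [-0.76136729 -0.04182099  0.36600675]
```

View pics/w13.png

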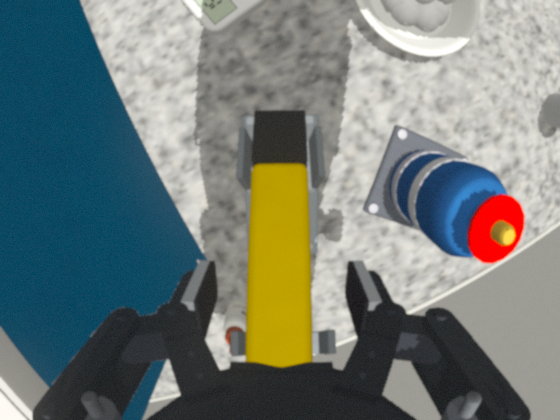

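Emit:
step_arm(
  rows=[
    [-1, 0, 0, -0.03, 0, 0, 0],
    [-1, 0, 0, 0, 0, 0, 0],
    [-1, 0, 0, 0, 0, 0, 0],
    [-1, 0, 0, 0, 0, 0, 0],
    [-1, 0, 0, 0, 0, 0, 0],
    [-1, 0, 0, 0, 0, 0, 0],
  ],
  squeeze=80,
)

```text
time: 16.8
eef_pos: [0.4233, 0.1692, 0.14]
orientation: [-0.024, -0.163, 0.986, -0.004]
wrist_force: [-0.8, -0.6, 7.0]
opening: 0.315
```

```bash
python3 - <<'E'
from g2 import *
T=S+.015*U+.015*tz
delta(T,-tx,tz)
o=bot.get_obs();print(o["time"],o["wrist_force"],o["ft_torque"],o["opening"])
w=fr("wrist");cv2.imwrite("pics/w14.png",w["img"])
E
```

```text
d/30mm [-0.038 -0.003 -0.011] rot/.12 [-0.002  0.03  -0.033] pos [0.4222 0.1691 0.1397] [0.4233 0.1692 0.14  ] deg 0.3
16.8 [-0.7979844  -0.62165862  6.97482832] [-0.13146196  0.26522308  0.18206906] 0.31548116593134856
```

View pics/w14.png

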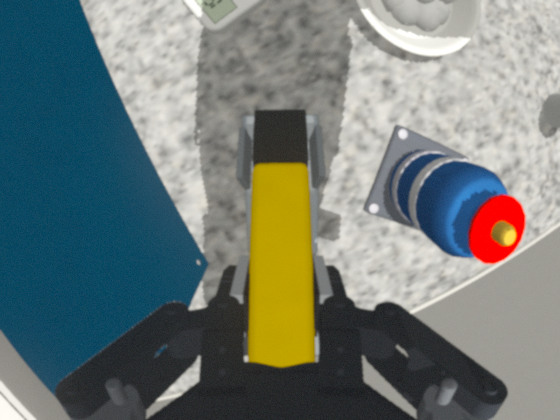

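```bash
cat > g3.py <<'E'
from g2 import *
import json,os
if not os.path.exists("grasp.json"):
    p,R=cur();json.dump({"off":R.inv().apply(S-p).tolist(),"x":R.inv().apply(U).tolist(),"y":R.inv().apply(Y).tolist()},open("grasp.json","w"))
G=json.load(open("grasp.json"));OFF=np.array(G["off"]);XG=np.array(G["x"]);YG=np.array(G["y"])
def target(xw,yw,mouth):
    # gauge x axis->xw, y axis->yw, mouth position
    A=np.column_stack([XG,YG,np.cross(XG,YG)]);yw=yw-xw*(xw@yw);yw/=np.linalg.norm(yw);B=np.column_stack([xw,yw,np.cross(xw,yw)])
    R=Ro.from_matrix(B@A.T);c=np.array(mouth)+.075*xw
    return c-R.apply(OFF),R
def dl(p,R):
    p0,R0=cur();r=(R*R0.inv()).as_rotvec();print("d/30mm",((p-p0)/.03).round(3),"rot/.12",(r/.12).round(3),"pos",p.round(4),p0.round(4))
def state():
    p,R=cur();c=p+R.apply(OFF);x=R.apply(XG);print("centre",c.round(4),"x",x.round(4),"mouth",(c-.075*x).round(4));return c,x
V=np.array([.3645,.2844,.1455])
E
python3 - <<'E'
from g3 import *
print(G);state()
h=np.radians(38);yw=np.array([-np.sin(h),np.cos(h),0])
p,R=target(np.array([0,0,1.]),yw,V+[0,0,.04]);dl(p,R);print(R.apply([0,0,1]))
# rotation in two parts
print((-.8727*Y/.12).round(3))
E
```

```text
{'off': [0.01201877740945518, 0.00031221359239311133, -0.004442729326288024], 'x': [-0.7336729317084912, -0.0035462603546831087, -0.6794935270595034], 'y': [-0.0038538280898474243, 0.9999920144797584, -0.0010578212364742224]}
centre [0.412  0.1657 0.145 ] x [0.7265 0.2431 0.6428] mouth [0.3575 0.1475 0.0968]
d/30mm [-1.653  4.068  4.211] rot/.12 [ 3.458 -6.435  2.653] pos [0.3737 0.2912 0.2663] [0.4233 0.1692 0.14  ]
[ 0.57879957  0.45086539 -0.67949353]
[ 2.308 -6.897 -0.   ]
```

Emit:
step_arm(
  rows=[
    [-1, 0, 0, 0.3, 0, 0, 0],
    [-1, 0, 0, 0.7, 0, 0, 0],
    [-1, 0, 0, 1, 0, 0, 0],
    [-1, 0, 0, 1, 0, 0, 0],
    [-1, 0, 0, 1, 0, 0, 0],
    [-1, 0, 0, 1, 0, 0, 0],
    [-1, 0, 0, 0.2, 0.384, -0.715, 0.295],
    [-1, -0.2, 0.5, 0, 0.384, -0.715, 0.295],
    [-1, -0.2, 0.5, 0, 0.384, -0.715, 0.295],
    [-1, -0.2, 0.5, 0, 0.384, -0.715, 0.295],
    [-1, -0.2, 0.5, 0, 0.384, -0.715, 0.295],
    [-1, -0.2, 0.5, 0, 0.384, -0.715, 0.295],
    [-1, -0.2, 0.5, 0, 0.384, -0.715, 0.295],
    [-1, -0.2, 0.5, 0, 0.384, -0.715, 0.295],
    [-1, -0.25, 0.5, 0, 0.384, -0.715, 0.295],
    [-1, 0, 0, 0, 0, 0, 0],
    [-1, 0, 0, 0, 0, 0, 0],
  ],
)

```text
time: 18.27
eef_pos: [0.3713, 0.2885, 0.2936]
orientation: [0.377, -0.3, 0.867, 0.129]
wrist_force: [0.3, 0.5, 0.1]
opening: 0.317
```

```bash
python3 - <<'E'
from g3 import *
state()
h=np.radians(38);yw=np.array([-np.sin(h),np.cos(h),0])
p,R=target(np.array([0,0,1.]),yw,V+[0,0,.04]);dl(p,R)
o=bot.get_obs();print(o["time"],o["joint_pos"],o["wrist_force"],o["opening"])
w=fr("wrist");cv2.imwrite("pics/w15.png",w["img"])
s=fr("scene");crop(s,330,60,450,200,"s15.png",5)
d=fr("side");crop(d,100,70,260,230,"d15.png",4)
E
```

```text
centre [0.3621 0.2817 0.2878] x [0.0045 0.0024 1.    ] mouth [0.3618 0.2815 0.2128]
d/30mm [ 0.079  0.091 -0.91 ] rot/.12 [ 0.02  -0.037 -0.003] pos [0.3737 0.2912 0.2663] [0.3713 0.2885 0.2936]
18.2667 [ 0.34079088 -0.44463833 -1.01958979  0.20348821  0.23331341 -0.22780577] [0.29576266 0.47806697 0.06437732] 0.3166409281133527
```

View pics/w15.png

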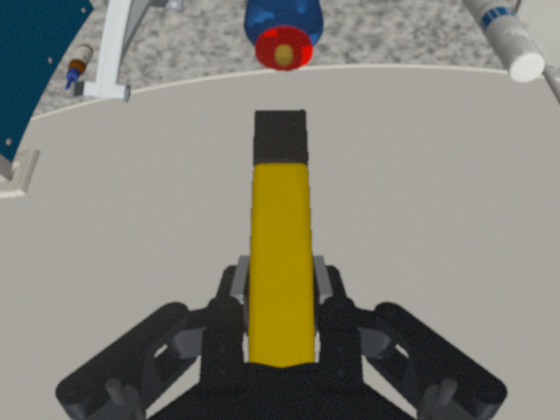

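View pics/s15.png

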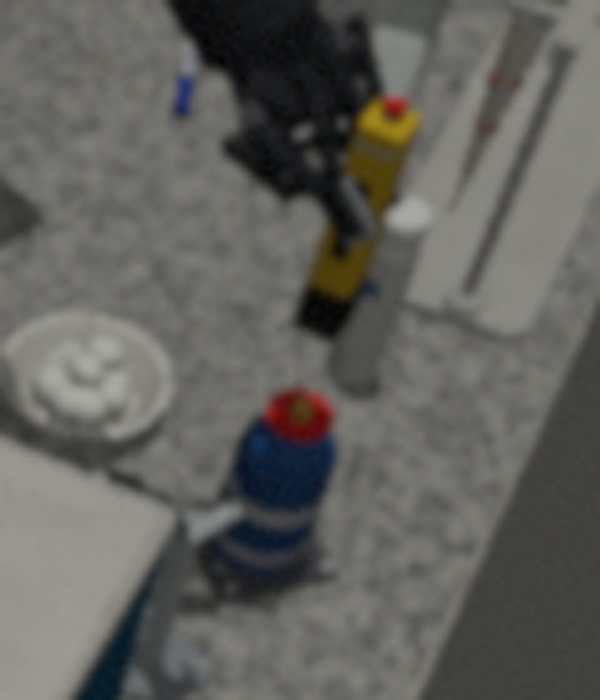

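View pics/d15.png

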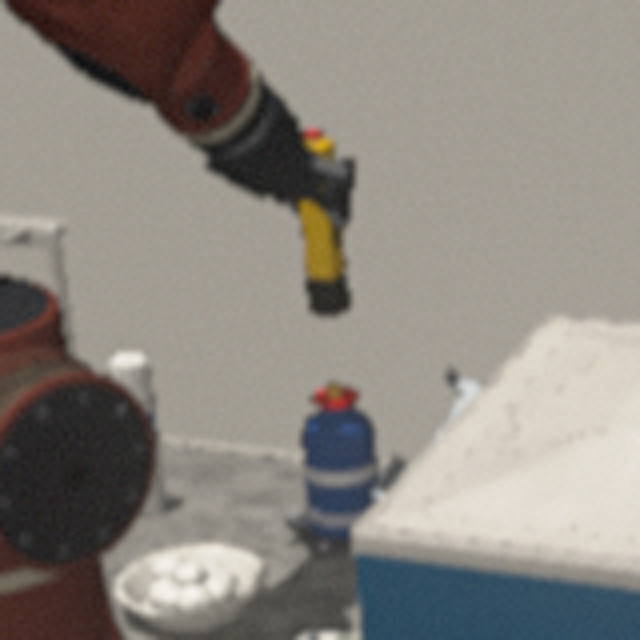

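Emit:
step_arm(
  rows=[
    [-1, 0.079, 0.091, -0.45, 0.02, -0.037, 0],
    [-1, 0, 0, -0.46, 0, 0, 0],
    [-1, 0, 0, 0, 0, 0, 0],
    [-1, 0, 0, 0, 0, 0, 0],
  ],
)

```text
time: 18.75
eef_pos: [0.3765, 0.2917, 0.268]
orientation: [0.38, -0.299, 0.866, 0.129]
wrist_force: [0.0, -0.5, 0.3]
opening: 0.317
```

```bash
cat > chk.py <<'E'
from g3 import *
import sys
tag=sys.argv[1];dz=float(sys.argv[2])
w=fr("wrist");s=fr("scene");d=fr("side")
c,x=state();pr,Rr=cur();y=Rr.apply(YG);z=np.cross(x,y)
h=np.radians(38);yw=np.array([-np.sin(h),np.cos(h),0])
p,R=target(np.array([0,0,1.]),yw,V+[0,0,dz]);dl(p,R)
o=bot.get_obs();print(o["time"],o["joint_pos"].round(3),o["wrist_force"],o["opening"])
def ov(f,box,k,name,wr):
    u0,v0,u1,v1=box;im=cv2.resize(f["img"][v0:v1,u0:u1],None,fx=k,fy=k,interpolation=cv2.INTER_CUBIC)
    def L(ps,col):
        q=np.array([[(proj(f,P,wr)[0]-u0+.5)*k-.5,(proj(f,P,wr)[1]-v0+.5)*k-.5] for P in ps]).round().astype(int);cv2.polylines(im,[q],False,col,1)
    for a in(-.075,.075):L([c+a*x+b*y+e*z for b,e in((.014,.014),(.014,-.014),(-.014,-.014),(-.014,.014),(.014,.014))],(0,255,0))
    L([V+[.022*np.cos(t),.022*np.sin(t),-.011] for t in np.linspace(0,6.3,30)],(255,255,0));L([V,V-[0,0,.011]],(255,0,255))
    cv2.imwrite("pics/"+name,im)
ov(w,(200,0,360,180),4,f"{tag}w.png",True);ov(s,(350,70,430,180),6,f"{tag}s.png",False);ov(d,(140,90,220,210),5,f"{tag}d.png",False)
a=cv2.imread(f"pics/{tag}s.png");b=cv2.imread(f"pics/{tag}d.png");hh=max(a.shape[0],b.shape[0])
pad=lambda i:cv2.copyMakeBorder(i,0,hh-i.shape[0],0,0,cv2.BORDER_CONSTANT);m=np.hstack([pad(a),pad(b)])
cv2.imwrite(f"pics/{tag}sd.png",cv2.resize(m,None,fx=min(1,600/hh,800/m.shape[1]),fy=min(1,600/hh,800/m.shape[1])))
E
python3 chk.py h1 .04
```

```text
centre [0.3675 0.2852 0.2633] x [-0.0043 -0.0019  1.    ] mouth [0.3678 0.2853 0.1883]
d/30mm [-0.099 -0.026 -0.095] rot/.12 [-0.016  0.036  0.002] pos [0.3737 0.2912 0.2663] [0.3766 0.292  0.2692]
18.9 [ 0.347 -0.395 -1.079  0.083  0.229 -0.222] [ 0.26907491 -0.52001318 -1.26924769] 0.320502816525779
```

View pics/h1w.png

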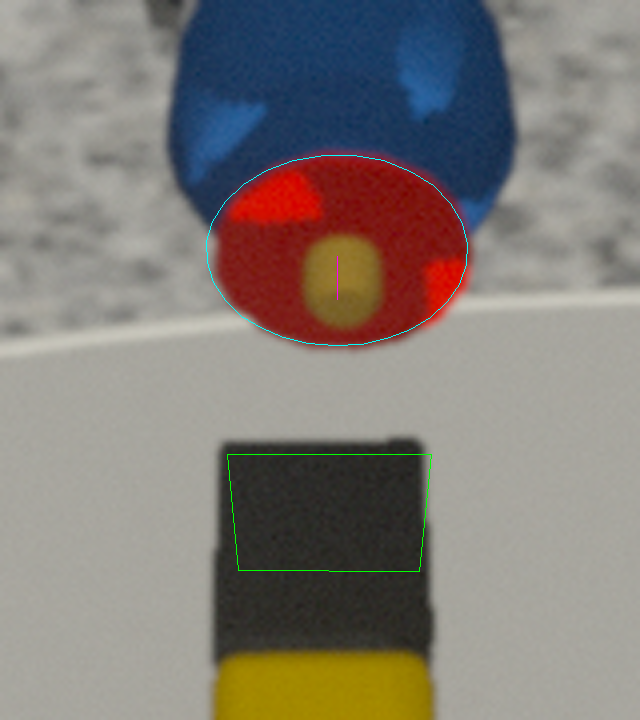

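View pics/h1sd.png

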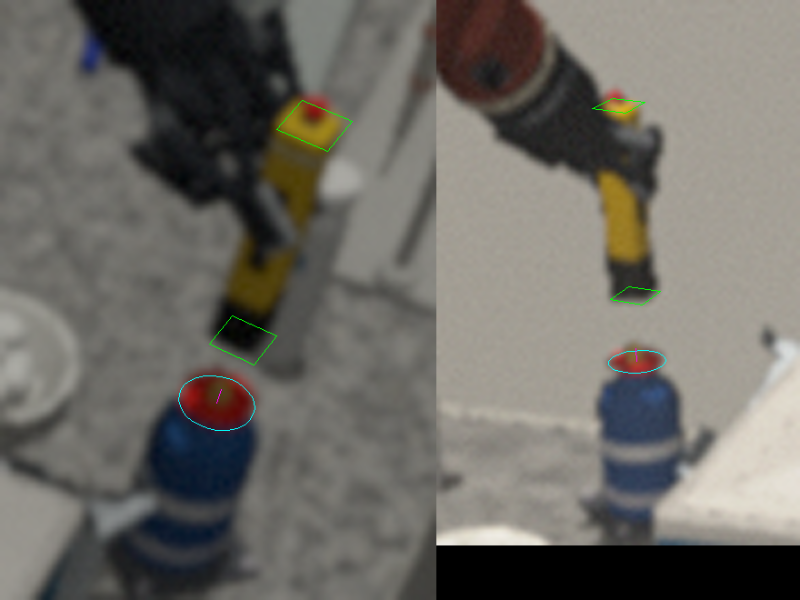

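Emit:
step_arm(
  rows=[
    [-1, -0.11, -0.01, -0.3, -0.016, 0.036, 0],
    [-1, 0, 0, -0.4, 0, 0, 0],
    [-1, 0, 0, -0.4, 0, 0, 0],
    [-1, 0, 0, 0, 0, 0, 0],
    [-1, 0, 0, 0, 0, 0, 0],
    [-1, 0, 0, 0, 0, 0, 0],
  ],
)

```text
time: 19.4
eef_pos: [0.3725, 0.2917, 0.2353]
orientation: [0.379, -0.3, 0.866, 0.129]
wrist_force: [-0.3, -0.4, -0.5]
opening: 0.317
```

```bash
python3 chk.py h2 .005
```

```text
centre [0.3636 0.2849 0.2298] x [-1.e-04 -1.e-04  1.e+00] mouth [0.3636 0.2849 0.1548]
d/30mm [ 0.031 -0.016 -0.144] rot/.12 [-0.001  0.001 -0.001] pos [0.3737 0.2912 0.2313] [0.3727 0.2917 0.2356]
19.55 [ 0.351 -0.339 -1.155 -0.044  0.226 -0.219] [ 0.03471984  0.13611172 -0.83941762] 0.31796296181048944
```

View pics/h2w.png

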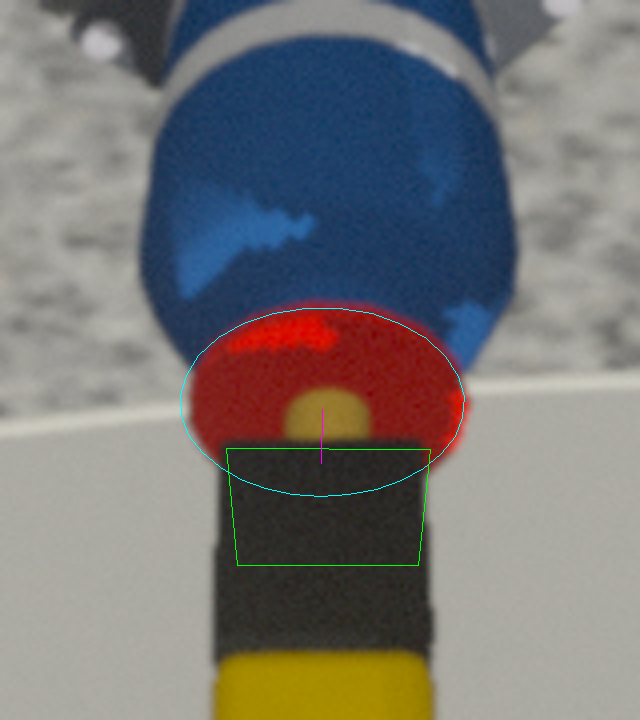

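View pics/h2sd.png

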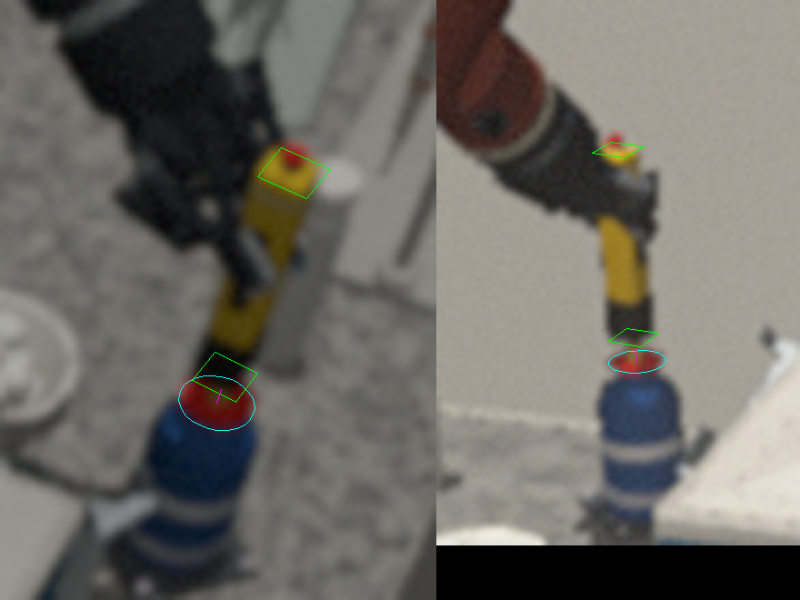

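```bash
python3 - <<'E'
from h import *
s=fr("scene");d=fr("side")
a=cv2.resize(s["img"][90:160,370:420],None,fx=8,fy=8,interpolation=cv2.INTER_CUBIC)
b=cv2.resize(d["img"][112:182,160:205],None,fx=8,fy=8,interpolation=cv2.INTER_CUBIC)
cv2.imwrite("pics/z2.png",np.hstack([a,b]))
E
```

```text
(no output)
```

View pics/z2.png

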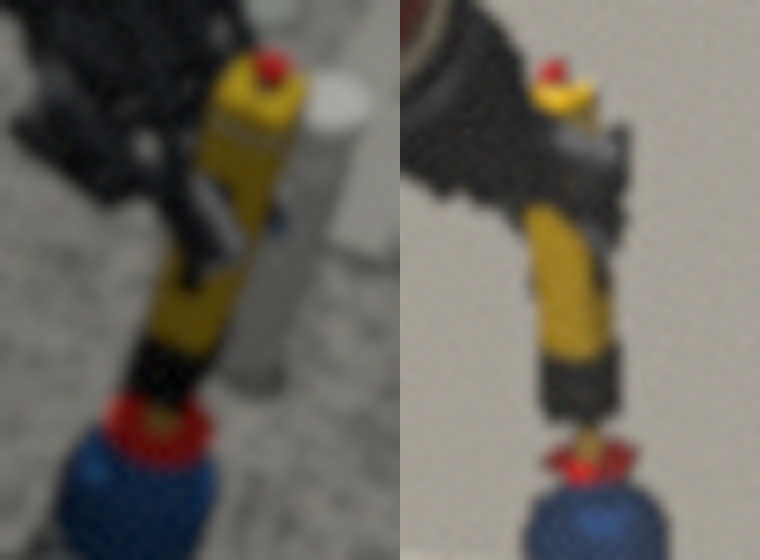

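```bash
cat > z.py <<'E'
from g3 import *
import sys
dx=float(sys.argv[2]) if len(sys.argv)>2 else 0; dy=float(sys.argv[3]) if len(sys.argv)>3 else 0;dzz=float(sys.argv[4]) if len(sys.argv)>4 else 0
s=fr("scene");d=fr("side");c,x=state();pr,Rr=cur();y=Rr.apply(YG);z=np.cross(x,y);c=c+[dx,dy,dzz]
out=[]
for f,(u0,v0,u1,v1) in((s,(370,90,420,160)),(d,(160,112,205,182))):
    k=8;im=cv2.resize(f["img"][v0:v1,u0:u1],None,fx=k,fy=k,interpolation=cv2.INTER_CUBIC)
    def L(ps,col):
        q=np.array([[(proj(f,P)[0]-u0+.5)*k-.5,(proj(f,P)[1]-v0+.5)*k-.5] for P in ps]).round().astype(int);cv2.polylines(im,[q],False,col,1)
    sq=((.014,.014),(.014,-.014),(-.014,-.014),(-.014,.014),(.014,.014))
    for a in(-.075,-.045,.075):L([c+a*x+b*y+e*z for b,e in sq],(0,255,0))
    for b,e in sq:L([c+a*x+b*y+e*z for a in(-.075,.075)],(0,255,0))
    for zz,r in((-.011,.022),(-.011,.0065),(-.003,.0065)):L([V+[r*np.cos(t),r*np.sin(t),zz] for t in np.linspace(0,6.3,30)],(255,255,0))
    out.append(im)
cv2.imwrite("pics/"+sys.argv[1],np.hstack(out))
E
python3 z.py z3.png
```

```text
centre [0.3633 0.2847 0.2293] x [7.e-04 2.e-04 1.e+00] mouth [0.3632 0.2847 0.1543]
```

View pics/z3.png

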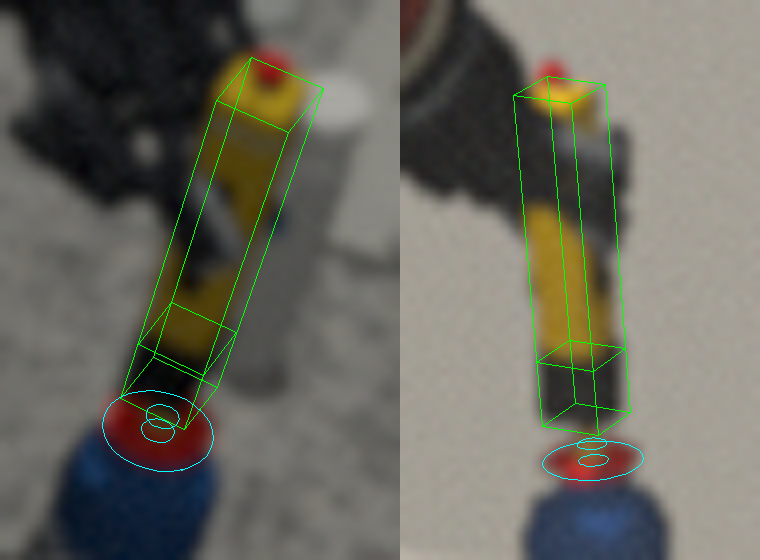

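Emit:
step_arm(
  rows=[
    [-1, 0.06, 0.04, 0, 0, 0, 0],
    [-1, 0, 0, -0.15, 0, 0, 0],
    [-1, 0, 0, -0.15, 0, 0, 0],
    [-1, 0, 0, -0.15, 0, 0, 0],
    [-1, 0, 0, 0, 0, 0, 0],
    [-1, 0, 0, 0, 0, 0, 0],
  ],
)

```text
time: 20.25
eef_pos: [0.3737, 0.2925, 0.2203]
orientation: [0.378, -0.3, 0.867, 0.129]
wrist_force: [-0.5, -0.1, -1.2]
opening: 0.315
```

```bash
python3 chk.py h4 -.005;python3 z.py z4.png
```

```text
centre [0.365  0.2859 0.2155] x [1.2e-03 4.0e-04 1.0e+00] mouth [0.3649 0.2859 0.1405]
d/30mm [-0.017 -0.051  0.001] rot/.12 [ 0.003 -0.01  -0.001] pos [0.3737 0.2912 0.2213] [0.3742 0.2927 0.2213]
20.4 [ 0.354 -0.299 -1.183 -0.111  0.225 -0.218] [-0.34726138 -0.20836409 -0.76576291] 0.31770717358150385
centre [0.365  0.2859 0.2156] x [9.e-04 3.e-04 1.e+00] mouth [0.365  0.2859 0.1406]
```

View pics/h4w.png

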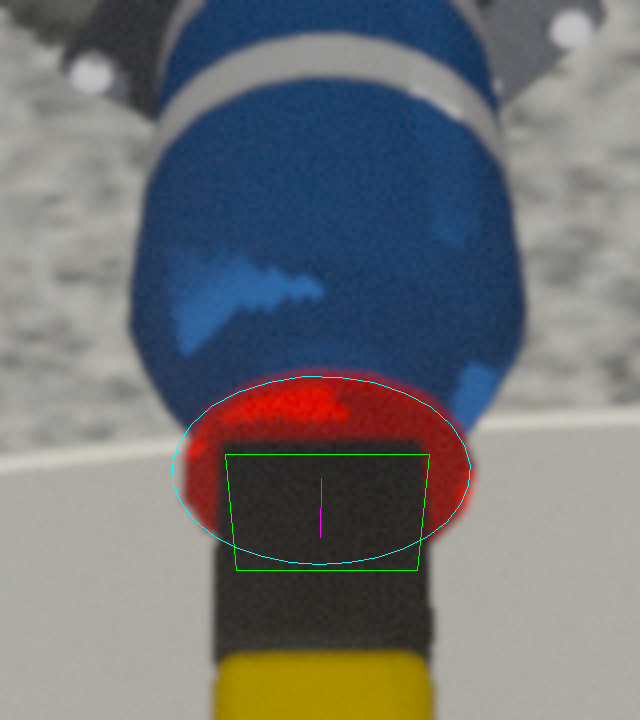

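View pics/z4.png

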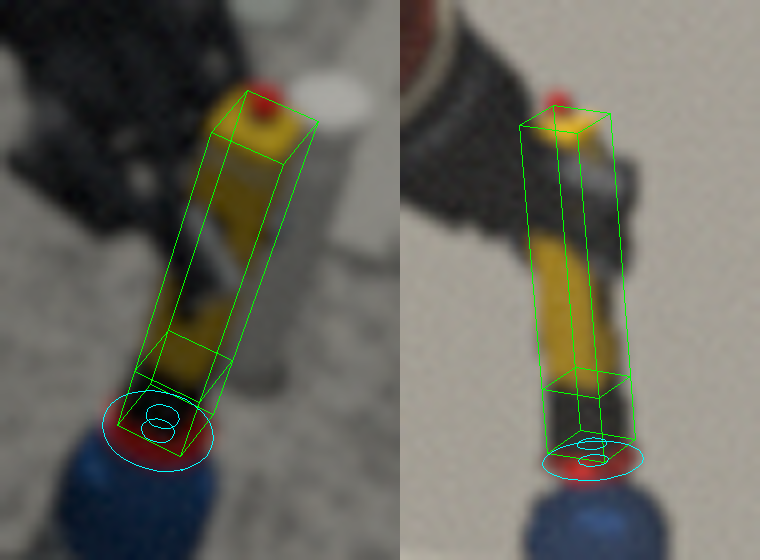

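Emit:
step_arm(
  rows=[
    [-1, -0.013, 0.016, -0.1, 0, 0, 0],
    [-1, 0, 0, -0.1, 0, 0, 0],
    [-1, 0, 0, -0.1, 0, 0, 0],
    [-1, 0, 0, 0, 0, 0, 0],
  ],
)

```text
time: 20.83
eef_pos: [0.3739, 0.2933, 0.212]
orientation: [0.378, -0.3, 0.866, 0.129]
wrist_force: [0.2, -0.2, 1.4]
opening: 0.317
```

Emit:
step_arm(
  rows=[
    [-1, 0, 0, -0.1, 0, 0, 0],
    [-1, 0, 0, -0.1, 0, 0, 0],
    [-1, 0, 0, 0, 0, 0, 0],
    [-1, 0, 0, 0, 0, 0, 0],
  ],
)

```text
time: 21.17
eef_pos: [0.3745, 0.2936, 0.2071]
orientation: [0.379, -0.3, 0.866, 0.129]
wrist_force: [-0.7, 0.0, 6.0]
opening: 0.32
```

```bash
python3 chk.py h5 -.021;python3 z.py z5.png
```

```text
centre [0.3652 0.2867 0.2013] x [-4.e-04 -5.e-04  1.e+00] mouth [0.3653 0.2868 0.1263]
d/30mm [-0.025 -0.078 -0.059] rot/.12 [-0.004  0.004 -0.003] pos [0.3737 0.2912 0.2053] [0.3744 0.2936 0.2071]
21.3167 [ 0.356 -0.259 -1.215 -0.186  0.223 -0.216] [-0.57669821  0.21439317  6.03402757] 0.323059907592674
centre [0.3653 0.2868 0.2013] x [-5.e-04 -5.e-04  1.e+00] mouth [0.3653 0.2868 0.1263]
```

View pics/z5.png

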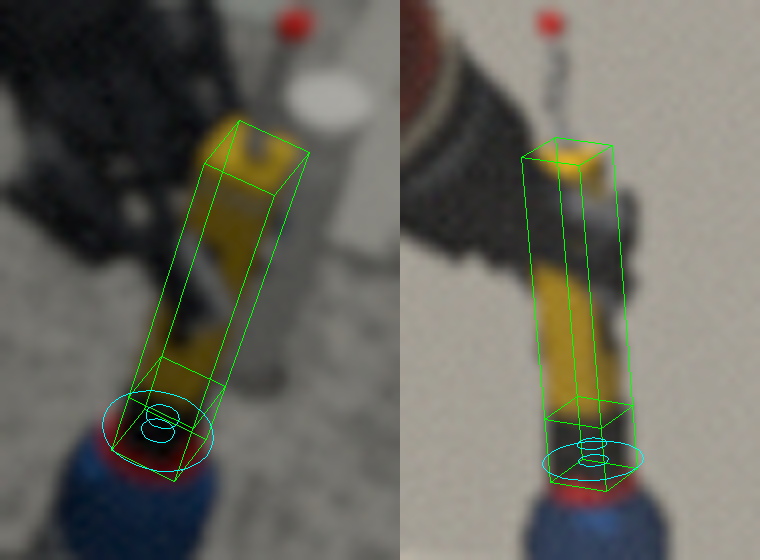

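View pics/h5w.png

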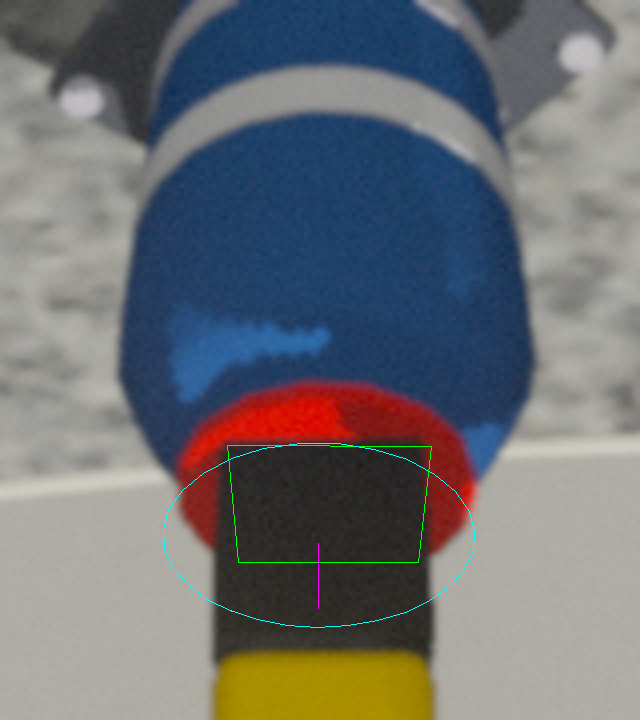

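Emit:
step_arm(
  rows=[
    [-1, 0, 0, -0.1, 0, 0, 0],
    [-1, 0, 0, -0.05, 0, 0, 0],
    [-1, 0, 0, 0, 0, 0, 0],
    [-1, 0, 0, 0, 0, 0, 0],
  ],
)

```text
time: 21.75
eef_pos: [0.3767, 0.295, 0.2061]
orientation: [0.383, -0.3, 0.864, 0.13]
wrist_force: [-8.8, -4.1, 25.5]
opening: 0.318
```

```bash
python3 chk.py h6 -.021;python3 z.py z6.png
```

```text
centre [0.3676 0.2882 0.2003] x [-0.0072 -0.0041  1.    ] mouth [0.3682 0.2885 0.1253]
d/30mm [-0.102 -0.125 -0.028] rot/.12 [-0.034  0.06  -0.012] pos [0.3737 0.2912 0.2053] [0.3767 0.295  0.2061]
21.9 [ 0.356 -0.248 -1.222 -0.212  0.224 -0.216] [-7.69865443 -3.56184688 24.66008199] 0.3164354460077177
centre [0.3676 0.2882 0.2002] x [-0.0071 -0.0041  1.    ] mouth [0.3681 0.2885 0.1252]
```

View pics/z6.png

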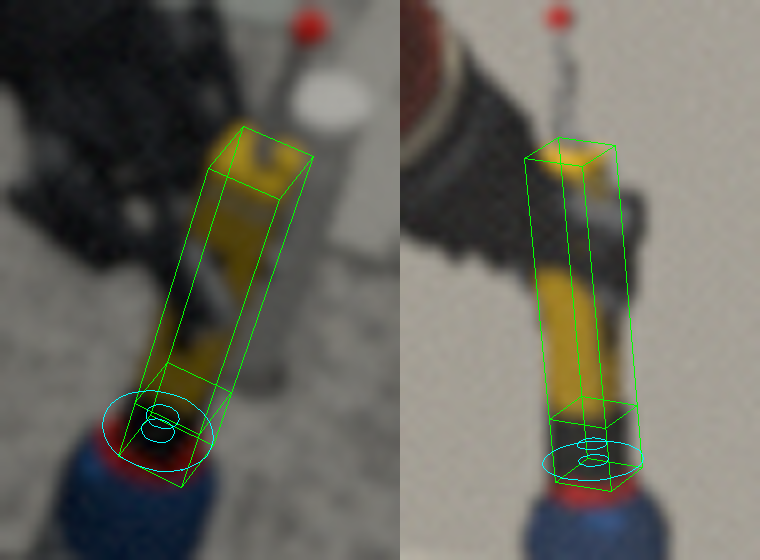

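View pics/h6w.png

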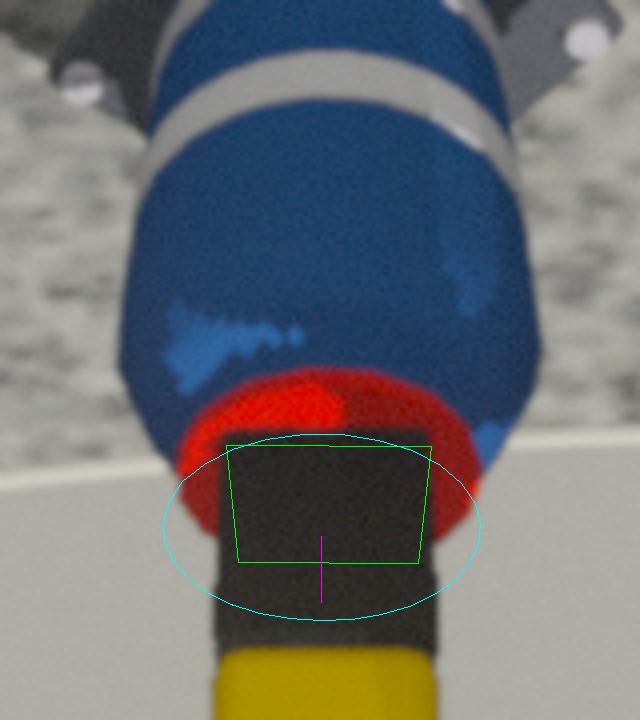

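Emit:
step_arm(
  rows=[
    [-1, -0.04, -0.03, 0, 0, 0, 0],
    [-1, 0, 0, 0, 0, 0, 0],
    [-1, 0, 0, 0, 0, 0, 0],
    [-1, 0, 0, 0, 0, 0, 0],
    [-1, 0, 0, 0, 0, 0, 0],
  ],
)

```text
time: 22.42
eef_pos: [0.3758, 0.2943, 0.2062]
orientation: [0.383, -0.3, 0.864, 0.13]
wrist_force: [0.2, 1.9, 14.1]
opening: 0.316
```

Emit:
step_arm(
  rows=[
    [-1, 0, 0, 0.15, 0, 0, 0],
    [-1, 0, 0, 0.2, 0, 0, 0],
    [-1, 0, 0, 0.3, 0, 0, 0],
    [-1, 0, 0, 0.4, 0, 0, 0],
    [-1, 0, 0, 0.6, 0, 0, 0],
    [-1, 0, 0, 0.6, 0, 0, 0],
    [-1, 0, 0, 0.8, 0, 0, 0],
    [-1, 0, 0, 0, 0, 0, 0],
    [-1, 0, 0, 0, 0, 0, 0],
  ],
)

```text
time: 23.17
eef_pos: [0.3727, 0.2923, 0.294]
orientation: [0.379, -0.3, 0.866, 0.129]
wrist_force: [-0.0, 0.3, -1.4]
opening: 0.316
```

```bash
python3 - <<'E'
from g3 import *
c,x=state()
# hover for rest: gauge aligned with U,Y; centre = S+.003U+.0*N + .09Z
C=S+.002*U
p,R=target(U,Y,C-.075*U+np.array([0,0,.1]));dl(p,R);print(R.apply([0,0,1]))
p,R=target(U,Y,C-.075*U);dl(p,R)
o=bot.get_obs();print(o["time"],o["joint_pos"].round(3),o["wrist_force"])
w=fr("wrist");cv2.imwrite("pics/w20.png",w["img"])
s=fr("scene");crop(s,350,40,450,190,"s20.png",4);d=fr("side");crop(d,120,60,260,210,"d20.png",4)
E
```

```text
centre [0.3636 0.2855 0.2882] x [-2.e-04  1.e-04  1.e+00] mouth [0.3636 0.2855 0.2132]
d/30mm [ 1.733 -4.088 -1.758] rot/.12 [-3.457  6.437 -2.654] pos [0.4247 0.1697 0.2413] [0.3727 0.2923 0.294 ]
[-0.04605762 -0.01652613 -0.99880207]
d/30mm [ 1.733 -4.088 -5.091] rot/.12 [-3.457  6.437 -2.654] pos [0.4247 0.1697 0.1413] [0.3727 0.2923 0.294 ]
23.1667 [ 0.354 -0.438 -1.021  0.188  0.224 -0.217] [-0.02919484  0.31563603 -1.39062597]
```

View pics/w20.png

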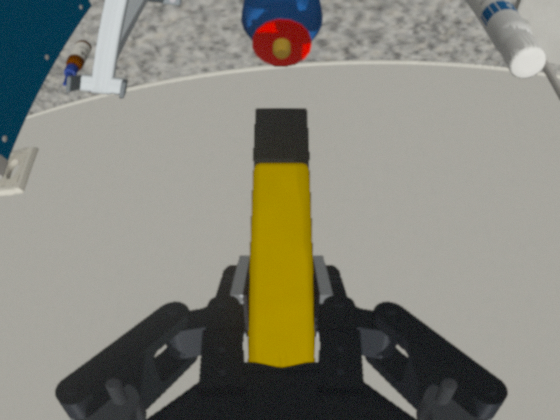

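View pics/d20.png

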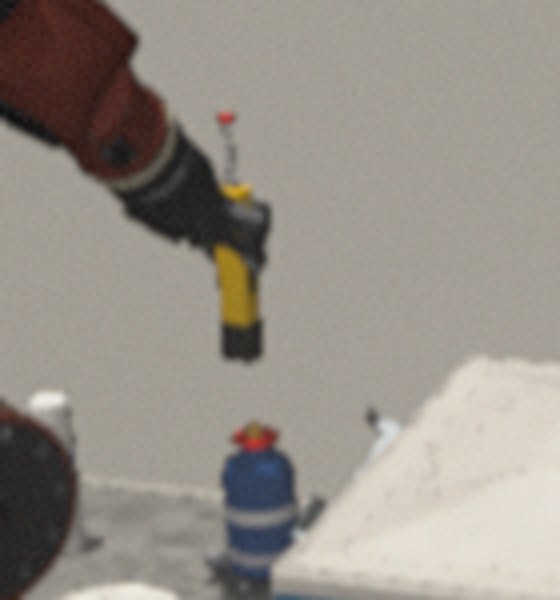

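View pics/s20.png

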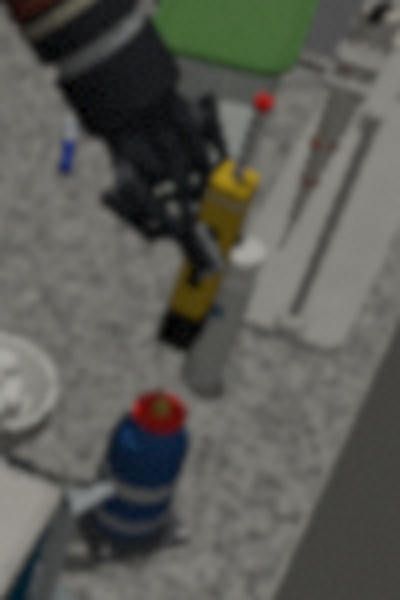

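Emit:
step_arm(
  rows=[
    [-1, 0, 0, 0.3, 0, 0, 0],
    [-1, 0.193, -0.454, 0, -0.384, 0.715, -0.295],
    [-1, 0.193, -0.454, 0, -0.384, 0.715, -0.295],
    [-1, 0.193, -0.454, 0, -0.384, 0.715, -0.295],
    [-1, 0.193, -0.454, 0, -0.384, 0.715, -0.295],
    [-1, 0.193, -0.454, 0, -0.384, 0.715, -0.295],
    [-1, 0.193, -0.454, 0, -0.384, 0.715, -0.295],
    [-1, 0.193, -0.454, 0, -0.384, 0.715, -0.295],
    [-1, 0.193, -0.454, 0, -0.384, 0.715, -0.295],
    [-1, 0.193, -0.454, 0, -0.384, 0.715, -0.295],
    [-1, 0, 0, -0.7, 0, 0, 0],
    [-1, 0, 0, -0.7, 0, 0, 0],
    [-1, 0, 0, -0.6, 0, 0, 0],
    [-1, 0, 0, 0, 0, 0, 0],
    [-1, 0, 0, 0, 0, 0, 0],
  ],
)

```text
time: 24.57
eef_pos: [0.4236, 0.1695, 0.2408]
orientation: [-0.026, -0.162, 0.986, -0.004]
wrist_force: [0.8, -0.4, -1.1]
opening: 0.315
```

```bash
cat > r.py <<'E'
from g3 import *
import sys
C=S+.002*U
c,x=state()
for a in(.1,0.):
    p,R=target(U,Y,C-.075*U+np.array([0,0,a]));dl(p,R)
o=bot.get_obs();print(o["time"],o["joint_pos"].round(3),o["wrist_force"])
q=c-S;print("rel along",q@U,"lat",q@Y,"N",q@N)
w=fr("wrist");cv2.imwrite("pics/"+sys.argv[1]+"w.png",w["img"])
E
python3 r.py r1
```

```text
centre [0.4124 0.166  0.2459] x [0.7296 0.2431 0.6392] mouth [0.3577 0.1478 0.198 ]
d/30mm [0.036 0.006 0.014] rot/.12 [ 0.006 -0.039  0.004] pos [0.4247 0.1697 0.2413] [0.4236 0.1695 0.2408]
d/30mm [ 0.036  0.006 -3.32 ] rot/.12 [ 0.006 -0.039  0.004] pos [0.4247 0.1697 0.1413] [0.4236 0.1695 0.2408]
24.5667 [ 0.224  0.2   -0.25   1.174 -0.005 -0.102] [ 0.83573511 -0.39290098 -1.14931424]
rel along 0.06522701859571728 lat 0.0001717254125228865 N 0.07702171331715169
```

View pics/r1w.png

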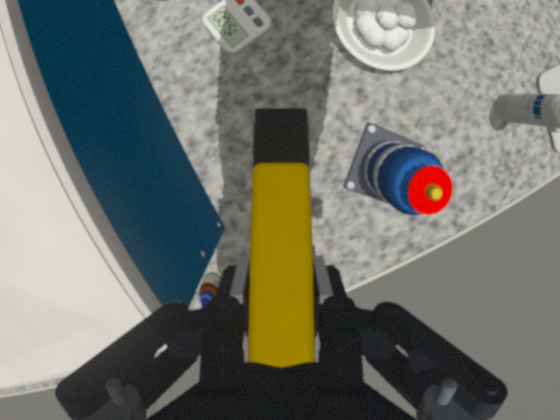

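Emit:
step_arm(
  rows=[
    [-1, 0.05, 0.01, -0.7, 0, -0.039, 0],
    [-1, 0, 0, -0.8, 0, 0, 0],
    [-1, 0, 0, -0.7, 0, 0, 0],
    [-1, 0, 0, -0.5, 0, 0, 0],
    [-1, 0, 0, -0.35, 0, 0, 0],
    [-1, 0, 0, 0, 0, 0, 0],
    [-1, 0, 0, 0, 0, 0, 0],
  ],
)

```text
time: 25.2
eef_pos: [0.4265, 0.1701, 0.1515]
orientation: [-0.022, -0.162, 0.986, -0.005]
wrist_force: [0.5, 0.5, -0.6]
opening: 0.316
```

```bash
python3 r.py r2
```

```text
centre [0.4152 0.1667 0.1565] x [0.7239 0.2426 0.6459] mouth [0.3609 0.1485 0.108 ]
d/30mm [-0.059 -0.016  2.993] rot/.12 [-0.002  0.035  0.003] pos [0.4247 0.1697 0.2413] [0.4265 0.1701 0.1515]
d/30mm [-0.059 -0.016 -0.341] rot/.12 [-0.002  0.035  0.003] pos [0.4247 0.1697 0.1413] [0.4265 0.1701 0.1515]
25.2 [ 0.225  0.269 -0.408  0.938 -0.007 -0.101] [ 0.47710559  0.45720332 -0.58212966]
rel along 0.009920757204398207 lat -0.00010342834361882082 N 0.00663672258143226
```

View pics/r2w.png

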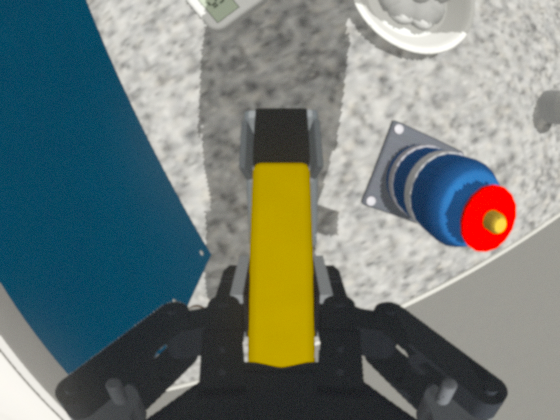

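Emit:
step_arm(
  rows=[
    [-1, 0, 0, -0.1, 0, 0.035, 0],
    [-1, 0, 0, -0.08, 0, 0, 0],
    [-1, 0, 0, -0.06, 0, 0, 0],
    [-1, 0, 0, 0, 0, 0, 0],
    [-1, 0, 0, 0, 0, 0, 0],
  ],
)

```text
time: 25.67
eef_pos: [0.4261, 0.17, 0.1435]
orientation: [-0.024, -0.162, 0.986, -0.004]
wrist_force: [0.6, 0.6, -0.7]
opening: 0.321
```

```bash
python3 r.py r3
```

```text
centre [0.4149 0.1665 0.1485] x [0.727  0.2426 0.6423] mouth [0.3604 0.1483 0.1004]
d/30mm [-0.048 -0.012  3.258] rot/.12 [-0.001 -0.006  0.004] pos [0.4247 0.1697 0.2413] [0.4261 0.17   0.1435]
d/30mm [-0.048 -0.012 -0.075] rot/.12 [-0.001 -0.006  0.004] pos [0.4247 0.1697 0.1413] [0.4261 0.17   0.1435]
25.6667 [ 0.224  0.28  -0.416  0.923 -0.006 -0.102] [ 0.60989154  0.62124672 -0.73720238]
rel along 0.004571514442109193 lat -0.00011901850457717697 N 0.0007846359939573503
```

Emit:
step_arm(
  rows=[
    [-1, 0, 0, -0.04, 0, 0, 0],
    [-1, 0, 0, 0, 0, 0, 0],
    [-1, 0, 0, 0, 0, 0, 0],
  ],
)

```text
time: 25.97
eef_pos: [0.4263, 0.1701, 0.1431]
orientation: [-0.024, -0.162, 0.986, -0.004]
wrist_force: [-3.8, -0.8, 9.0]
opening: 0.314
```

Emit:
step_arm(
  rows=[
    [-1, -0.06, -0.02, -0.05, 0, 0, 0],
    [-1, 0, 0, 0, 0, 0, 0],
    [-1, 0, 0, 0, 0, 0, 0],
  ],
)

```text
time: 26.22
eef_pos: [0.425, 0.1696, 0.1419]
orientation: [-0.023, -0.162, 0.986, -0.004]
wrist_force: [-3.4, -0.3, 10.7]
opening: 0.317
```

Emit:
step_arm(
  rows=[
    [-0.2, 0, 0, 0, 0, 0, 0],
    [0, 0, 0, 0, 0, 0, 0],
    [0.5, 0, 0, 0, 0, 0, 0],
    [0.5, 0, 0, 0, 0, 0, 0],
    [0.5, 0, 0, 0, 0, 0, 0],
    [0.5, 0, 0, 0, 0, 0, 0],
  ],
)

```text
time: 26.72
eef_pos: [0.4243, 0.1694, 0.1407]
orientation: [-0.025, -0.162, 0.986, -0.004]
wrist_force: [1.8, 0.3, -0.2]
opening: 0.748
```

```bash
python3 r.py r4
```

```text
centre [0.413  0.1659 0.1457] x [0.7271 0.2427 0.6422] mouth [0.3585 0.1477 0.0975]
d/30mm [0.015 0.009 3.353] rot/.12 [-0.    -0.007  0.004] pos [0.4247 0.1697 0.2413] [0.4243 0.1694 0.1407]
d/30mm [0.015 0.009 0.02 ] rot/.12 [-0.    -0.007  0.004] pos [0.4247 0.1697 0.1413] [0.4243 0.1694 0.1407]
26.7167 [ 0.224  0.28  -0.425  0.915 -0.006 -0.103] [ 1.76941289  0.33630438 -0.242037  ]
rel along 0.0012342614015336377 lat -0.00011844619348630215 N -0.00011857982978577508
```

View pics/r4w.png

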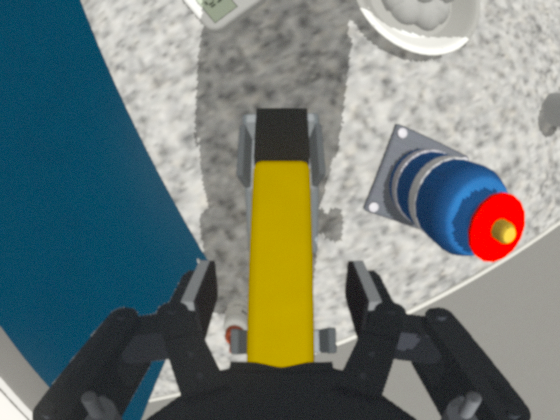

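Emit:
step_arm(
  rows=[
    [0.5, 0, 0, 0.3, 0, 0, 0],
    [0.5, -0.1, -0.03, 0.6, 0, 0, 0],
    [0.5, -0.3, -0.1, 0.8, 0, 0, 0],
    [0.5, -0.3, -0.1, 1, 0, 0, 0],
    [0.5, -0.3, -0.1, 1, 0, 0, 0],
    [0.5, -0.3, -0.1, 1, 0, 0, 0],
    [0.5, -0.5, -0.1, 0.8, 0, 0, 0],
    [0.5, -0.5, -0.1, 0, 0, 0, 0],
    [0.5, 0, 0, 0, 0, 0, 0],
    [0.5, 0, 0, 0, 0, 0, 0],
  ],
)

```text
time: 27.6
eef_pos: [0.3553, 0.1505, 0.3064]
orientation: [-0.024, -0.162, 0.986, -0.004]
wrist_force: [0.0, -0.8, -1.1]
opening: 0.75
```

```bash
python3 - <<'E'
from g3 import *
w=fr("wrist");cv2.imwrite("pics/e1.png",w["img"]);s=fr("scene");crop(s,330,100,430,240,"e1s.png",4)
o=bot.get_obs();print(o["time"],o["eef_pos"],o["wrist_force"])
for a,n in((-.075,.014),(.075,.014),(.107,0),(.113,0),(.133,0),(.139,0)):print(a,np.round(proj(w,S+a*U+n*N,True),1))
print(np.round(proj(w,V,True),1))
E
```

```text
27.7 [0.35564852 0.15053608 0.30555546] [ 0.03966574  0.33920815 -0.84501311]
-0.075 [277.7 178.6]
0.075 [276.9 320.8]
0.107 [276.9 353.7]
0.113 [276.8 359.7]
0.133 [276.8 379.6]
0.139 [276.8 385.5]
[396.6 241.4]
```

View pics/e1.png

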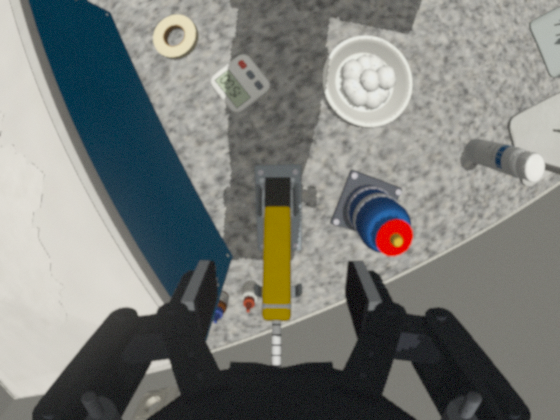

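View pics/e1s.png

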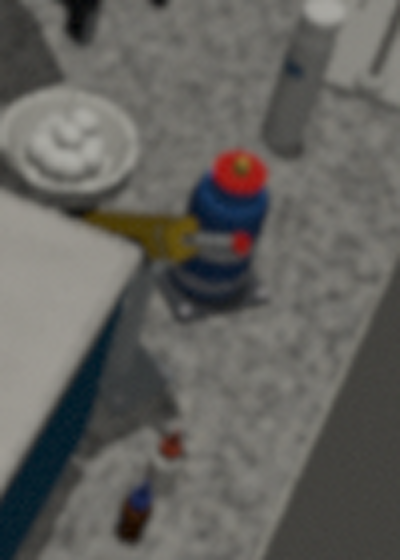

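```bash
python3 - <<'E'
from g3 import *
s=fr("scene")
for a in(.075,.1,.11,.12,.13,.14):
    u,v=proj(s,S+a*U);print(a,round((u-330)*4,0),round((v-100)*4,0))
print(bot.sign_off())
E
```

```text
0.075 188.0 244.0
0.1 211.0 246.0
0.11 220.0 247.0
0.12 230.0 248.0
0.13 240.0 248.0
0.14 250.0 249.0
the job is handed in; nothing more can be done
None
```

The gauge is back in the sloping rest, chuck end low, released, with its rod still out. I handed the job in at about 27.7 s of the 67 s allowed; no verdict came back.

1. **First placing:** I picked the gauge off the green lid, laid it in the rest and let go. It slid a few millimetres down to the low lip.
2. **Press:** I took it again with the tool pointing straight down, stood it upright and pressed it over the valve. The force rose to about 25 N, well above the spring's 9 N, so I take the collar to have been on its stop. I held it there for roughly 0.7 s.
3. **Return:** I set it back the same way round, opened the fingers and moved the arm clear.

**Last checks:**
- **Gauge position:** both ends of the gauge are within about 1 pixel of where the parked position predicts in the wrist view, and it sits centred between the guides.
- **Rod:** the red tip in the scene view puts the rod about 45–50 mm out, against the 24 mm needed.
- **Collar and bystanders:** the collar looks up again. The droppers look undisturbed in the last pictures. The wash bottle was not in them; the arm only went near it during the first pick.
- **Contact:** the wrist force is about zero and the arm is clear of everything.

**What disagreed:** before the press, the side and scene views put the chuck 2–3 mm off the valve, while the wrist view said under 1 mm. I moved part of the way, and the chuck went over the valve with no side force. At full press the side force reached about 9 N; a small shift back brought it to about 2 N. I estimated the collar's travel from force and pictures, not from a direct measurement.

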